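Ball-scooping for two pedestals

ROBOT

A 6-joint arm with a two-finger parallel gripper is mounted at the origin on the work surface. World frame = base frame: x ahead of the robot, y to its left, z up, the work surface at z = 0. Lengths are in m, angles in rad, forces in N, time in s.
With the tool pointing down it reaches from about 0.25 to 0.775 m from the base axis. Payload 8.9 kg.
Tool frame: the origin (TCP) lies at the very end of the fingers, on their centre line; the grasp point (between the pads) lies 19 mm behind it (arm.hold_point_z is the z of the grasp point in the tool frame, in m); z points along the fingers, y is the direction in which the jaws open and shut (so a half turn about z gives the same grasp; the last joint's range is limited). The gripper opens to 85 mm and grips with 20 to 120 N. Pads are 22 mm wide; open, the fingers measure 114 mm over their backs; the gripper's body (76 mm by 85 mm) begins 54 mm behind the grasp point. The pads swing forward as they close: fully open they stand 13 mm farther back than shut.
Start: joints at [-1.458, 0.291, -0.153, 1.127, 0, 1.431], TCP at [0.131, -0.508, 0.192] pointing down, gripper open.
Joint ranges: [-2.52, 2.52], [-0.91, 1.74], [-1.3, 1.37], [-1.96, 2.02], [-1.52, 1.47], [-3.14, 3.14]. Speed limits (rad/s): [2.22, 2.22, 2.79, 3.14, 3.14, 3.14].

INTERFACE

Orientations are given as a rotation vector (axis times angle).
In Python, from bench import arm, optics, job, finder gives the robot as it stands.
- The arm moves only by the shell command python3 -m crank 'ROWS' [OPENING] [FORCE]. ROWS is JSON, a list of rows, each a list of 4 numbers: the shift along the tool's x, y, z scaled (see below), then the turn about the tool's z scaled (see below). A call has 1 to 8 rows; each row shifts and turns the commanded pose from where the row before left it, along the tool's axes as they then stand; what a row does not reach is not made up. The controller multiplies each number of a shift by 60 mm and each number of a turn by 180 degrees. A row lasts 1/8 s, in which the tool goes at most 62.5 mm and 10.7 degrees, less where a joint would pass 70% of its speed; a pose out of reach is approached as far as the arm can. A call with a number of a shift or a turn outside -1 to 1 is refused whole. A call with a gripper value outside its range is refused whole. OPENING is the gripper's target within -1 to 1 (shut at 1, half-way at 0, fully open at -1), set as the call begins (- or left out, the last holds). The fingers move at their own pace and stop on an object; FORCE is the grip in N (left out, the last holds). Time passes only in rows, so rows that do not move let the fingers close. It gives the time, the measured TCP pose, the force and the opening at its end, in the units of the state.
- arm.get_state(): the state, without advancing time (a new reading comes with each control period).
- optics.camera(name): name is "scene" or "top" or "wrist"; returns a dict with "color" (420x560x3 uint8, red, green, blue), "z_map" (420x560 float32, m along the optical axis (not along the pixel's ray), 0 where there is no reading), "intrinsics" (3x3 intrinsics, pixels), "k1" (the pictures are not rectified: a ray, as slopes to the right and down, at radius r is drawn at 1 + k1 r^2 times it, then the intrinsics apply), "rvec" (rotation vector, rad) and "tvec" (3), from world to camera coordinates, as OpenCV has them; the wrist camera has in their place "tool_from_camera" (4x4, takes a point from camera to tool coordinates, whose origin is the TCP and whose axes are the flange's). Camera axes: x right, y down, z forward; pixel columns grow to the right and rows downward; lengths in m; the calibration is good to about 2 mm. A picture is of the moment at which its call begins: read the wrist's pose just before it.
- job.hand_in(): hands the job in, once; it reports no verdict.
Trained networks look in the newest picture that a camera, given by its name, has taken for a name from the list of things; names that differ only in an ending like _2 or _b are one class to them, and where a whole thing is asked for, a point or a joint stands for the part that bears it (a point fixed in the world has none). Each returns a list of dicts, best first, with "conf" (0 to 1); they miss things now and then, are a little off and sometimes report something else, mostly with a low value. They report only what shows in the picture. A call takes as long as a camera call. They do not tell look-alikes from the thing itself.
- finder.cut_out(camera, label): "pixels" (420x560 bool, what is visible of it).
- finder.mark_of(camera, label): "xyz" ([x, y, z] in m, in world coordinates, good to about 4 mm: a listed point, or the origin of a listed thing).
The state is a dict: "time": time; "joints": joint angles; "qd": joint speeds; "joint_torque": joint torques, N m; "position": TCP position; "tool_rot": TCP orientation; "contact_force": force on the tool from outside, world axes, zero at the start; "torque": the same for the moment, N m; "gripper_width": finger opening in m.
Only numpy, scipy, OpenCV 4.12 (cv2) and the standard library are available. Lean on these libraries where they do the work, as an engineer would, in place of code of your own. Each camera call takes 0.05 s, during which the arm holds its last target.

TASK

Pick up the blue-handled scoop and use it to lift greased orange balls out of the rack one at a time and tip them into the pedestal cups, so that each of the two pedestals ends with one ball; the third ball stays in its seat in the rack. Do not touch the balls with the robot, do not drop one on the bench, and do not disturb the shim stack or the spirit level. Finally lay the scoop down flat on the bench, pocket up, and let go.

Things in the scene. Friction and masses are not known exactly. Their poses are not given: they have to be found in the camera images.
- scoop_grip (a point): loose one-ball scoop, 150 g, 165 mm long, lying pocket up. Centre of its blue handle (90 mm long, 20 wide, 26 high), 36 mm above the scoop's flat underside. x along the scoop to the pocket, y across the handle, z up. Handle underside 23 mm up, but for a tail foot 36 mm wide (30 to 42 mm behind this point). A steel neck 10 mm wide cranks down from its front and runs low to the pocket
- scoop_pocket (a point): where the centre of a ball carried in the scoop lies: 105 mm ahead (x) of scoop_grip, 2 mm above it, 38 mm above the scoop's underside. Below it the pocket: a steel cup 38 mm across, 12 mm high, its mouth 32 mm across, on which one ball rests. The neck behind it is 4 to 10 mm above the underside. A ball rolls out beyond about 33 degrees of tilt: carry it level and smoothly, tip to 45
- seat_left (a point): on the left (+y) pedestal (fixed, black: flange 160 mm across, head 140 mm across, 68 mm high; grey 45 degree conical cup on it, rim 94 mm across and 96 mm above the bench). This point, on the cup's axis 102 mm above the bench, is where the centre of a settled ball lies. A ball let in with its centre within 25 mm of the axis rolls to the middle
- seat_right (a point): on the right (-y) pedestal (fixed, black: flange 160 mm across, head 140 mm across, 68 mm high; grey 45 degree conical cup on it, rim 94 mm across and 96 mm above the bench). This point, on the cup's axis 102 mm above the bench, is where the centre of a settled ball lies. A ball let in with its centre within 25 mm of the axis rolls to the middle
- ball1_center (a point): orange plastic ball, 60 mm across, 80 g, its centre. At the start it sits in a seat of the rack, centre 82 mm above the bench; the three balls are alike
- ball2_center (a point): orange plastic ball, 60 mm across, 80 g, its centre. At the start it sits in a seat of the rack, centre 82 mm above the bench; the three balls are alike
- ball3_center (a point): orange plastic ball, 60 mm across, 80 g, its centre. At the start it sits in a seat of the rack, centre 82 mm above the bench; the three balls are alike
- rack: fixed ball rack, 90 mm (x) by 250 mm (y); origin under its centre at bench level, x away from the side where the scoop enters. Base board 6 mm thick; on legs 8 mm square (x = +-30, y = +-40 and +-116 mm) an 8 mm plate, 76 mm deep in x, top 64 mm above the bench, with three keyhole seats at y = 80, 0, -80 mm. Open below the plate, between the legs, from the front
- rack_seat2 (a point): middle seat: centre of a ball seated there. Each seat is an octagonal hole 48 mm across, open to -x by a gap 22 mm wide for the scoop's neck; the ball's lowest point is 52 mm above the bench. Slide the pocket in along +x below the plate, scoop underside about 28 mm up, till it is under the ball, then lift straight up: pocket and neck pass through the keyhole (5 mm play each side)
- shims: bystander: loose stack of black shim discs, 140 mm across, 20 mm high; origin under its centre
- level: bystander: loose yellow spirit level, 200 x 22 x 45 mm, x along it; origin under its centre
Mind the look-alikes: they are no part of the job. Leave any purple look-alike of the part that bears ball1_center alone. Of the things that look like the part that bears scoop_grip, take the one that is nearest to the robot's base at the start.

How it is judged:
On the way, in this order (a step that is already met when the one before it is completed fails the run):
1. a first ball rides in the scoop's pocket, lifted clear of the rack (((distance between ball1_center and scoop_pocket below 0.012 m and height (world z) of ball1_center above 0.13 m) or (distance between ball2_center and scoop_pocket below 0.012 m and height (world z) of ball2_center above 0.13 m) or (distance between ball3_center and scoop_pocket below 0.012 m and height (world z) of ball3_center above 0.13 m))), for 0.2 s.
2. that ball rests in one of the pedestal cups (((distance between ball1_center and seat_left below 0.01 m and linear speed of ball1 below 0.05 m/s) or (distance between ball1_center and seat_right below 0.01 m and linear speed of ball1 below 0.05 m/s) or (distance between ball2_center and seat_left below 0.01 m and linear speed of ball2 below 0.05 m/s) or (distance between ball2_center and seat_right below 0.01 m and linear speed of ball2 below 0.05 m/s) or (distance between ball3_center and seat_left below 0.01 m and linear speed of ball3 below 0.05 m/s) or (distance between ball3_center and seat_right below 0.01 m and linear speed of ball3 below 0.05 m/s))), for 0.2 s.
3. with one ball resting in a cup, a second ball rides in the scoop's pocket, lifted clear of the rack (((distance between ball1_center and seat_left below 0.01 m and linear speed of ball1 below 0.05 m/s) or (distance between ball1_center and seat_right below 0.01 m and linear speed of ball1 below 0.05 m/s) or (distance between ball2_center and seat_left below 0.01 m and linear speed of ball2 below 0.05 m/s) or (distance between ball2_center and seat_right below 0.01 m and linear speed of ball2 below 0.05 m/s) or (distance between ball3_center and seat_left below 0.01 m and linear speed of ball3 below 0.05 m/s) or (distance between ball3_center and seat_right below 0.01 m and linear speed of ball3 below 0.05 m/s)) and ((distance between ball1_center and scoop_pocket below 0.012 m and height (world z) of ball1_center above 0.13 m) or (distance between ball2_center and scoop_pocket below 0.012 m and height (world z) of ball2_center above 0.13 m) or (distance between ball3_center and scoop_pocket below 0.012 m and height (world z) of ball3_center above 0.13 m))), for 0.2 s.
4. each cup holds a ball and the third is in its seat ((((distance between ball1_center and seat_left below 0.01 m and linear speed of ball1 below 0.05 m/s) and (distance between ball2_center and seat_right below 0.01 m and linear speed of ball2 below 0.05 m/s) and distance of ball3_center from where it was at the start of the episode below 0.01 m) or ((distance between ball1_center and seat_left below 0.01 m and linear speed of ball1 below 0.05 m/s) and (distance between ball3_center and seat_right below 0.01 m and linear speed of ball3 below 0.05 m/s) and distance of ball2_center from where it was at the start of the episode below 0.01 m) or ((distance between ball2_center and seat_left below 0.01 m and linear speed of ball2 below 0.05 m/s) and (distance between ball1_center and seat_right below 0.01 m and linear speed of ball1 below 0.05 m/s) and distance of ball3_center from where it was at the start of the episode below 0.01 m) or ((distance between ball2_center and seat_left below 0.01 m and linear speed of ball2 below 0.05 m/s) and (distance between ball3_center and seat_right below 0.01 m and linear speed of ball3 below 0.05 m/s) and distance of ball1_center from where it was at the start of the episode below 0.01 m) or ((distance between ball3_center and seat_left below 0.01 m and linear speed of ball3 below 0.05 m/s) and (distance between ball1_center and seat_right below 0.01 m and linear speed of ball1 below 0.05 m/s) and distance of ball2_center from where it was at the start of the episode below 0.01 m) or ((distance between ball3_center and seat_left below 0.01 m and linear speed of ball3 below 0.05 m/s) and (distance between ball2_center and seat_right below 0.01 m and linear speed of ball2 below 0.05 m/s) and distance of ball1_center from where it was at the start of the episode below 0.01 m))), for 0.2 s.
At the end, for the whole second after the job is handed in: One ball is settled in each pedestal cup (centre within 10 mm of its seat point, slower than 50 mm/s), the third ball is within 10 mm of its starting place in the rack, and the scoop lies at rest on the bench, pocket up (within 0.15 rad of level, handle centre below 45 mm) ((((distance between ball1_center and seat_left below 0.01 m and linear speed of ball1 below 0.05 m/s) and (distance between ball2_center and seat_right below 0.01 m and linear speed of ball2 below 0.05 m/s) and distance of ball3_center from where it was at the start of the episode below 0.01 m) or ((distance between ball1_center and seat_left below 0.01 m and linear speed of ball1 below 0.05 m/s) and (distance between ball3_center and seat_right below 0.01 m and linear speed of ball3 below 0.05 m/s) and distance of ball2_center from where it was at the start of the episode below 0.01 m) or ((distance between ball2_center and seat_left below 0.01 m and linear speed of ball2 below 0.05 m/s) and (distance between ball1_center and seat_right below 0.01 m and linear speed of ball1 below 0.05 m/s) and distance of ball3_center from where it was at the start of the episode below 0.01 m) or ((distance between ball2_center and seat_left below 0.01 m and linear speed of ball2 below 0.05 m/s) and (distance between ball3_center and seat_right below 0.01 m and linear speed of ball3 below 0.05 m/s) and distance of ball1_center from where it was at the start of the episode below 0.01 m) or ((distance between ball3_center and seat_left below 0.01 m and linear speed of ball3 below 0.05 m/s) and (distance between ball1_center and seat_right below 0.01 m and linear speed of ball1 below 0.05 m/s) and distance of ball2_center from where it was at the start of the episode below 0.01 m) or ((distance between ball3_center and seat_left below 0.01 m and linear speed of ball3 below 0.05 m/s) and (distance between ball2_center and seat_right below 0.01 m and linear speed of ball2 below 0.05 m/s) and distance of ball1_center from where it was at the start of the episode below 0.01 m)) and angle between scoop_grip's own z axis and vertical below 0.15 rad and height (world z) of scoop_grip below 0.045 m and linear speed of scoop below 0.03 m/s); the robot touches nothing.
It fails at once if the robot touches a ball (more than 0.5 N) (contact force between any of the fingers, the arm and ball1 above 0.5 N or contact force between any of the fingers, the arm and ball2 above 0.5 N or contact force between any of the fingers, the arm and ball3 above 0.5 N).
It fails at once if a ball falls onto the bench (centre below 45 mm) (height (world z) of any of ball1_center, ball2_center, ball3_center below 0.045 m).
It fails at once if a bystander is moved more than 25 mm (distance of any of shims, level from where it was at the start of the episode above 0.025 m).
It also fails if it takes over 72 s, if anything falls off the work surface, if the arm or the gripper's body presses on something with over 40 N, if the wrist force passes 120 N, or if a joint passes its speed limit or range.

## Working session

There is one attempt and no reset: what is moved stays moved. The work goes in short steps, Python scripts to look and compute and a shell command to move; the robot and the scene stay as the last step left them, time stands still between calls to the robot, and variables do not carry over. Pictures are saved under pics/ and viewed, and the job is handed in when it is done.

```bash
ls -la; mkdir -p pics; cat > h.py <<'E'
import numpy as np, cv2
from bench import arm, optics, job, finder
def snap(c,name=None):
    st=arm.get_state(); im=optics.camera(c)
    if name: cv2.imwrite(f'pics/{name}.png',im['color'][...,::-1])
    return st,im
def marks(c,labels):
    for l in labels:
        print(c,l,[(round(d['conf'],2),np.round(d['xyz'],4).tolist()) for d in finder.mark_of(c,l)])
E
python3 - <<'E'
from h import *
print(arm.get_state(), arm.hold_point_z)
L=['scoop_grip','scoop_pocket','seat_left','seat_right','ball1_center','rack','rack_seat2','shims','level']
for c in ['scene','top']:
    snap(c,c+'0'); marks(c,L)
E
```

```text
total 12
drwxr-xr-x  3 agent agent 4096 Dec  7 01:51 .
drwxr-xr-x 23 root  root  4096 Dec  7 01:51 ..
drwxr-xr-x  2 agent agent 4096 Dec  7 01:51 pics
{'time': 0.0, 'joints': array([-1.45833929e+00,  2.91263039e-01, -1.54118189e-01,  1.12667930e+00,
       -1.30968409e-05,  1.43149233e+00]), 'qd': array([ 0.00052012,  0.00019587,  0.00106631,  0.00067839,  0.00112151,
       -0.00118176]), 'joint_torque': array([-1.08242798e-04, -5.37141287e+01,  3.31374121e+01,  1.58488308e-02,
       -1.95784901e-04, -1.28241959e-05]), 'position': array([ 0.13072601, -0.50797483,  0.19174432]), 'tool_rot': array([-3.11548055e+00, -3.94263001e-01, -6.08251711e-06]), 'contact_force': array([-0.76628407,  0.25815884, -0.66663851]), 'torque': array([ 0.04205266, -0.00315118,  0.01203935]), 'gripper_width': 0.08553027099429177} -0.0187
scene scoop_grip [(0.58, [0.3986, -0.6541, 0.0356]), (0.57, [0.4369, -0.1079, 0.0361])]
scene scoop_pocket [(0.81, [0.3231, -0.5775, 0.0371]), (0.73, [0.5322, -0.0661, 0.0397]), (0.31, [0.6896, 0.0051, 0.0842])]
scene seat_left [(0.59, [0.4651, 0.304, 0.1005])]
scene seat
[... 199 characters left out ...]
 0.0815])]
scene rack_seat2 [(0.66, [0.6907, 0.0036, 0.0869])]
scene shims [(0.63, [0.7225, -0.2942, 0.0005])]
scene level [(0.79, [0.7431, 0.3093, -0.0023])]
top scoop_grip [(0.71, [0.3998, -0.6504, 0.0335])]
top scoop_pocket [(0.86, [0.3196, -0.5843, 0.0329]), (0.55, [0.5342, -0.0655, 0.0391])]
top seat_left [(0.85, [0.4654, 0.3034, 0.1054])]
top seat_right [(0.91, [0.5339, -0.3569, 0.104])]
top ball1_center [(0.56, [0.6871, 0.1951, 0.0277]), (0.54, [0.6797, 0.0837, 0.0834])]
top rack [(0.74, [0.6837, 0.0013, 0.0016])]
top rack_seat2 [(0.7, [0.6887, 0.001, 0.0815]), (0.15, [0.7239, -0.2946, 0.0049])]
top shims [(0.88, [0.7292, -0.2945, 0.0007])]
top level [(0.77, [0.741, 0.3073, -0.0006])]
```

```bash
python3 -m crank --help | head -30
```

```text
invalid input: not JSON, or not a number
```

View pics/scene0.png

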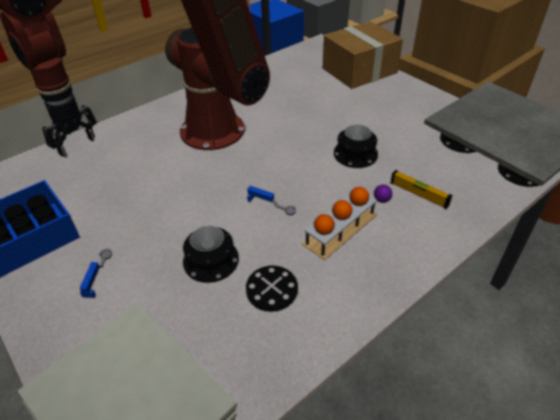

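View pics/top0.png

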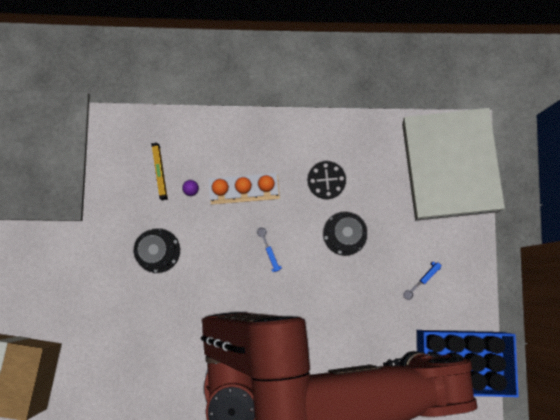

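Candidates for the scoop: A, with its handle at scene (262,194) / top (272,258), about 0.45 m from the base, and B, at scene (92,280) / top (430,272), about 0.77 m away. A is the nearest, so I'll take A. The purple ball at scene (383,193) gets left alone. Next is a close crop and finer measurements.

```bash
cat >> h.py <<'E'
from scipy.optimize import least_squares
def cloud(im,mask=None):
    z=im['z_map']; m=(z>0) if mask is None else (mask&(z>0))
    v,u=np.nonzero(m); K=im['intrinsics']
    pts=np.stack([u,v],1).astype(np.float64)[:,None]
    x=cv2.undistortPoints(pts,K,np.array([im['k1'],0,0,0,0.]))[:,0]
    P=np.c_[x,np.ones(len(x))]*z[v,u][:,None]
    if 'rvec' in im:
        R=cv2.Rodrigues(np.asarray(im['rvec'],float))[0]; return (P-np.ravel(im['tvec']))@R,(u,v)
    st=im['st']; T=np.asarray(im['tool_from_camera']); P=P@T[:3,:3].T+T[:3,3]
    R=cv2.Rodrigues(st['tool_rot'])[0]; return P@R.T+st['position'],(u,v)
def balls(im):
    c=im['color'].astype(int); m=(c[...,0]>150)&(c[...,2]<80)&(c[...,0]-c[...,1]>70)
    n,lab,s,_=cv2.connectedComponentsWithStats(m.astype(np.uint8))
    for i in range(1,n):
        if s[i,4]<60: continue
        P,_=cloud(im,lab==i)
        P=P[P[:,2]>0.03]
        if len(P)<30: continue
        f=least_squares(lambda p:np.linalg.norm(P-p,axis=1)-0.03,P.mean(0)-[0,0,.01],loss='soft_l1',f_scale=.002)
        print('ball',s[i].tolist(),np.round(f.x,4),'rms',np.sqrt(np.mean(f.fun**2)).round(4))
E
python3 - <<'E'
from h import *
for c in ['scene','top']:
    st,im=snap(c); balls(im)
    m=finder.cut_out(c,'scoop_grip')
    for d in m:
        P,(u,v)=cloud(im,d['pixels']); 
        print(c,d['conf'],u.mean(),v.mean(),P.mean(0).round(3))
    for l in ['rack','seat_left','seat_right']:
        for d in finder.cut_out(c,l)[:1]:
            P,_=cloud(im,d['pixels']); print(l,d['conf'],P.min(0).round(3),P.max(0).round(3),len(P))
    z=im['color']
    a=(z[150:250,220:320] if c=='scene' else z[170:290,190:310])
    cv2.imwrite(f'pics/crop_{c}.png',cv2.resize(a,None,fx=5,fy=5,interpolation=2)[...,::-1])
E
```

```text
ball [354, 187, 14, 12, 132] [0.6757 0.0816 0.0829] rms 0.0024
ball [336, 201, 15, 12, 144] [0.6844 0.0022 0.0824] rms 0.0022
ball [318, 215, 15, 13, 160] [ 0.6925 -0.0775  0.0824] rms 0.0024
scene 0.6 267.6793721973094 198.6928251121076 [ 0.46  -0.095  0.029]
rack 0.59 [ 0.613 -0.128 -0.007] [0.741 0.158 0.109] 1800
seat_left 0.78 [ 0.363  0.221 -0.005] [0.541 0.408 0.104] 1574
seat_right 0.64 [ 0.459 -0.442 -0.002] [ 0.611 -0.282  0.101] 2557
ball [259, 176, 14, 13, 142] [ 0.6949 -0.0764  0.0819] rms 0.0041
ball [236, 178, 14, 13, 141] [0.6865 0.0031 0.0821] rms 0.0036
ball [213, 180, 14, 13, 141] [0.6786 0.0816 0.0814] rms 0.0041
top 0.8 268.42857142857144 249.89743589743588 [ 0.466 -0.09   0.031]
top 0.64 422.09714285714284 280.2685714285714 [ 0.368 -0.629  0.029]
rack 0.83 [ 0.632 -0.121 -0.006] [0.731 0.124 0.1  ] 973
seat_left 0.81 [ 0.383  0.222 -0.008] [0.54  0.373 0.105] 1649
seat_right 0.7 [ 0.453 -0.442 -0.016] [ 0.613 -0.278  0.113] 1630
```

View pics/crop_top.png

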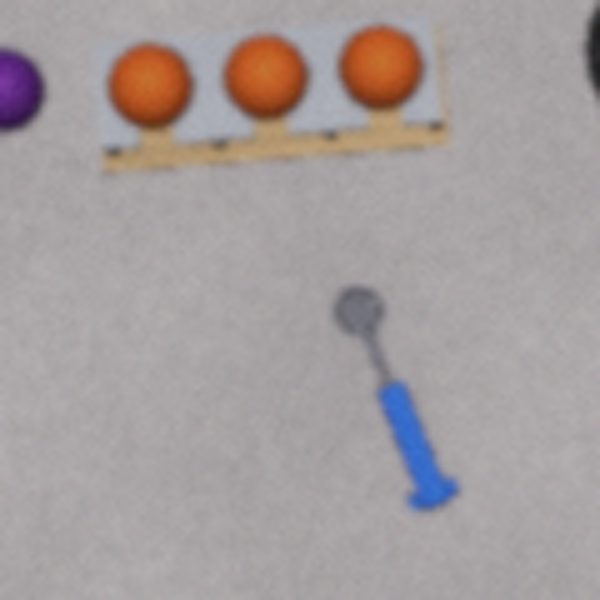

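View pics/crop_scene.png

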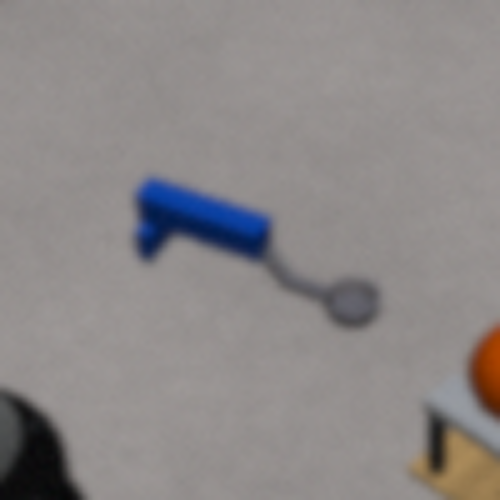

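```bash
cat >> h.py <<'E'
import sys
def yaw_of(st):
    R=cv2.Rodrigues(np.asarray(st['tool_rot']))[0]; return np.degrees(np.arctan2(R[1,0],R[0,0])),R
def plan(target,dyaw,n,start=None):
    """world target of TCP; dyaw world deg; prints n rows"""
    st=arm.get_state(); y,R=yaw_of(st); p=st['position'] if start is None else np.array(start)
    d=(np.array(target)-p)/n; rows=[]
    for i in range(n):
        a=np.radians(dyaw*i/n); Rz=np.array([[np.cos(a),-np.sin(a),0],[np.sin(a),np.cos(a),0],[0,0,1]])
        s=(Rz@R).T@d/0.06
        rows.append([round(float(k),2) for k in s]+[round(-dyaw/n/180,3)])
    print('t',round(st['time'],2),'pos',p.round(4),'yaw',round(y,2),'step mm',(np.linalg.norm(d)*1e3).round(1),'tilt',R[2,2].round(5))
    for k in range(0,n,8): print(str(rows[k:k+8]).replace(' ',''))
E
python3 - <<'E'
from h import *
plan([0.437,-0.108,0.22],189.2,18)
E
```

```text
t 1.5 pos [ 0.1308 -0.5084  0.1923] yaw 14.43 step mm 28.0 tilt -1.0
[[0.37,-0.29,-0.03,-0.058],[0.41,-0.22,-0.03,-0.058],[0.45,-0.14,-0.03,-0.058],[0.46,-0.05,-0.03,-0.058],[0.47,0.03,-0.03,-0.058],[0.45,0.12,-0.03,-0.058],[0.42,0.2,-0.03,-0.058],[0.38,0.27,-0.03,-0.058]]
[[0.32,0.34,-0.03,-0.058],[0.26,0.39,-0.03,-0.058],[0.18,0.43,-0.03,-0.058],[0.1,0.46,-0.03,-0.058],[0.02,0.47,-0.03,-0.058],[-0.07,0.46,-0.03,-0.058],[-0.15,0.44,-0.03,-0.058],[-0.23,0.41,-0.03,-0.058]]
[[-0.3,0.36,-0.03,-0.058],[-0.36,0.3,-0.03,-0.058]]
```

```bash
python3 -m crank '[[0.37,-0.29,-0.03,-0.058],[0.41,-0.22,-0.03,-0.058],[0.45,-0.14,-0.03,-0.058],[0.46,-0.05,-0.03,-0.058],[0.47,0.03,-0.03,-0.058],[0.45,0.12,-0.03,-0.058],[0.42,0.2,-0.03,-0.058],[0.38,0.27,-0.03,-0.058]]' -1 120
python3 -m crank '[[0.32,0.34,-0.03,-0.058],[0.26,0.39,-0.03,-0.058],[0.18,0.43,-0.03,-0.058],[0.1,0.46,-0.03,-0.058],[0.02,0.47,-0.03,-0.058],[-0.07,0.46,-0.03,-0.058],[-0.15,0.44,-0.03,-0.058],[-0.23,0.41,-0.03,-0.058]]'
python3 -m crank '[[-0.3,0.36,-0.03,-0.058],[-0.36,0.3,-0.03,-0.058],[0,0,0,0],[0,0,0,0]]'
python3 - <<'E'
from h import *
st,im=snap('wrist','w1'); print(st['position'],yaw_of(st)[0],st['joints'].round(3))
marks('wrist',['scoop_grip','scoop_pocket'])
E
```

```text
time: 2.5
position: [0.2686, -0.3304, 0.2069]
tool_rot: [2.055, 2.376, -0.0]
contact_force: [0.8, 0.3, 0.0]
gripper_width: 0.0853
time: 3.5
position: [0.4079, -0.1541, 0.2213]
tool_rot: [-0.05, 3.141, -0.0]
contact_force: [0.2, -0.6, -0.4]
gripper_width: 0.0852
time: 4.0
position: [0.4418, -0.111, 0.2246]
tool_rot: [0.605, -3.082, 0.0]
contact_force: [0.3, -0.7, -0.5]
gripper_width: 0.0852
[ 0.44180541 -0.1109763   0.22460356] -157.7721084733873 [-0.407  0.141 -0.261  1.169 -0.    -0.795]
wrist scoop_grip [(0.67, [0.4332, -0.1061, 0.0404])]
wrist scoop_pocket [(0.98, [0.5347, -0.0607, 0.0389])]
```

View pics/w1.png

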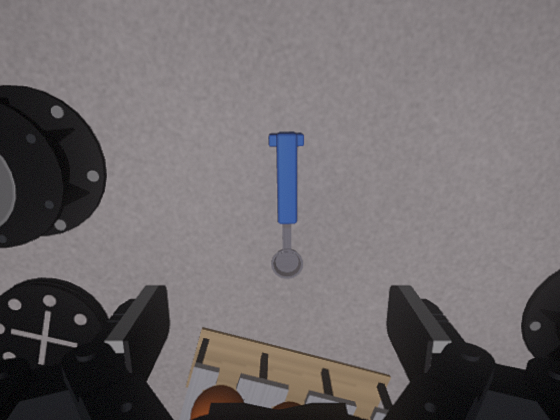

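```bash
cat >> h.py <<'E'
def scoopfit(im,zmin=0.042,zmax=0.056):
    c=im['color'].astype(int); m=(c[...,2]-c[...,0]>50)
    P,_=cloud(im,m); Q=P[(P[:,2]>zmin)&(P[:,2]<zmax)]
    (cx,cy),(w,h),a=cv2.minAreaRect((Q[:,:2]*1000).astype(np.float32))
    print('rect mm',cx,cy,w,h,a,'ztop',np.median(Q[:,2]),len(Q))
    d=Q[:,:2]-Q[:,:2].mean(0); u=np.linalg.svd(d,full_matrices=False)[2][0]; print('pca',np.degrees(np.arctan2(u[1],u[0])),Q[:,:2].mean(0))
E
python3 - <<'E'
from h import *
st=arm.get_state(); im=optics.camera('wrist'); im['st']=st
scoopfit(im)
# pocket
for d in finder.cut_out('wrist','scoop_pocket')[:1]:
    P,_=cloud(im,d['pixels']); c=im['color'].astype(int); print(len(P),d['conf'])
    g=d['pixels']&(abs(c[...,2]-c[...,0])<40); P,_=cloud(im,g); print(P.min(0),P.max(0))
balls(im)
E
```

```text
rect mm 435.6009826660156 -105.24801635742188 88.4359130859375 19.94464111328125 22.748703002929688 ztop 0.04852731281964204 1732
pca 22.94454690275856 [ 0.43336127 -0.10596166]
3015 0.57
[ 0.39058279 -0.1369635  -0.00198496] [ 0.55483349 -0.04307925  0.04813531]
```

```bash
python3 - <<'E'
from h import *
plan([0.4355,-0.1055,0.018],0.8,8)
E
```

```text
t 4.25 pos [ 0.4418 -0.1113  0.2247] yaw -157.75 step mm 25.9 tilt -1.0
[[0.01,0.02,0.43,-0.001],[0.01,0.02,0.43,-0.001],[0.01,0.02,0.43,-0.001],[0.01,0.02,0.43,-0.001],[0.01,0.02,0.43,-0.001],[0.01,0.02,0.43,-0.001],[0.01,0.02,0.43,-0.001],[0.01,0.02,0.43,-0.001]]
```

```bash
python3 -m crank '[[0.06,0.13,0.4,-0.004],[0,0,0.45,0],[0,0,0.45,0],[0,0,0.45,0],[0,0,0.45,0],[0,0,0.45,0],[0,0,0.45,0],[0,0,0.34,0]]'
python3 -m crank '[[0,0,0,0]]'
python3 - <<'E'
from h import *
st=arm.get_state();print(st['position'],yaw_of(st)[0])
E
```

```text
time: 5.25
position: [0.4354, -0.1051, 0.0174]
tool_rot: [0.626, -3.078, -0.0]
contact_force: [0.5, 0.0, 0.4]
gripper_width: 0.0856
time: 5.38
position: [0.4345, -0.1047, 0.0174]
tool_rot: [0.626, -3.076, -0.002]
contact_force: [-0.3, -0.1, 0.9]
gripper_width: 0.0852
[ 0.43453284 -0.10472109  0.01735569] -156.98746402246826
```

```bash
python3 -m crank '[[0,0,0,0],[0,0,0,0],[0,0,0,0],[0,0,0,0],[0,0,0,0],[0,0,0,0]]' 1 120
python3 -m crank '[[0,0,-0.3,0],[0,0,-0.5,0],[0,0,-0.5,0],[0,0,-0.5,0],[0,0,-0.5,0],[0,0,0,0]]'
python3 - <<'E'
from h import *
st,im=snap('wrist','w2');im['st']=st; print(st['position'],yaw_of(st)[0],yaw_of(st)[1].round(3)[2])
scoopfit(im,0.1,0.3)
snap('scene','s2')
E
```

```text
time: 6.12
position: [0.4359, -0.1049, 0.0183]
tool_rot: [-0.628, 3.078, -0.0]
contact_force: [0.1, 0.1, -0.1]
gripper_width: -0.0
time: 6.88
position: [0.4373, -0.1055, 0.1581]
tool_rot: [-0.628, 3.075, -0.003]
contact_force: [0.2, 0.4, 0.7]
gripper_width: 0.0002
[ 0.43728446 -0.10550377  0.15812536] -156.93071288545542 [-0.003 -0.003 -1.   ]
rect mm 0.0 0.0 0.0 0.0 0.0 ztop nan 0
  return _methods._mean(a, axis=axis, dtype=dtype,
  ret = ret.dtype.type(ret / rcount)
h.py:49: RuntimeWarning: Mean of empty slice.
  d=Q[:,:2]-Q[:,:2].mean(0); u=np.linalg.svd(d,full_matrices=False)[2][0]; print('pca',np.degrees(np.arctan2(u[1],u[0])),Q[:,:2].mean(0))
  ret = um.true_divide(
Traceback (most recent call last):
  File "h.py", line 49, in scoopfit
    d=Q[:,:2]-Q[:,:2].mean(0); u=np.linalg.svd(d,full_matrices=False)[2][0]; print('pca',np.degrees(np.arctan2(u[1],u[0])),Q[:,:2].mean(0))
                                 ~~~~~~~~~~~~~~~~~~~~~~~~~~~~~~~~~~~~~~~^^^
IndexError: index 0 is out of bounds for axis 0 with size 0
```

View pics/w2.png

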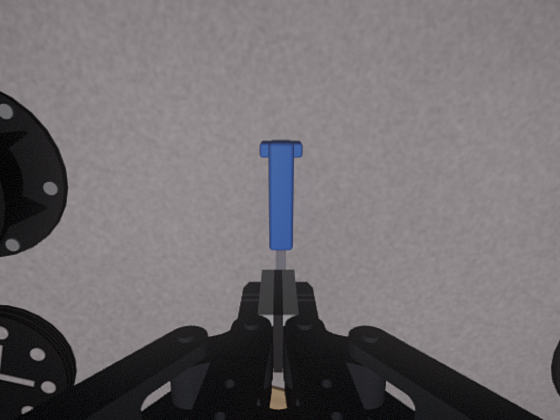

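```bash
python3 - <<'E'
from h import *
st,im=snap('wrist');im['st']=st
scoopfit(im)
T=im['tool_from_camera'];print(np.round(T,3)); C=np.linalg.inv(T)
for p in [[0,0,0],[0,0,.1],[0,0,.14]]:
    q=C[:3,:3]@p+C[:3,3]; r=q[:2]/q[2]; r=r*(1+im['k1']*(r@r)); print(p,im['intrinsics'][:2,:2]@r+im['intrinsics'][:2,2])
st,im=snap('top','t2'); marks('top',['scoop_grip','scoop_pocket']); snap('scene','s2'); marks('scene',['scoop_grip','scoop_pocket'])
E
```

```text
rect mm 435.3055114746094 -105.0079345703125 88.86721801757812 19.488208770751953 23.055709838867188 ztop 0.04851030383217006 2525
pca 23.300274533407293 [ 0.43279132 -0.10600347]
[[-0.001 -0.955 -0.297  0.077]
 [ 1.    -0.001 -0.001 -0.   ]
 [ 0.001 -0.297  0.955 -0.181]
 [ 0.     0.     0.     1.   ]]
[0, 0, 0] [278.97115881 254.49982121]
[0, 0, 0.1] [278.64533797 204.41763141]
[0, 0, 0.14] [278.568026   192.50664228]
top scoop_grip [(0.68, [0.4, -0.653, 0.0386])]
top scoop_pocket [(0.76, [0.3187, -0.5847, 0.035])]
scene scoop_grip [(0.91, [0.3978, -0.6546, 0.0366]), (0.75, [0.4361, -0.1061, 0.0355])]
scene scoop_pocket [(0.97, [0.3239, -0.5788, 0.038]), (0.71, [0.6855, 0.0043, 0.0822]), (0.58, [0.5333, -0.0654, 0.0401])]
```

View pics/s2.png

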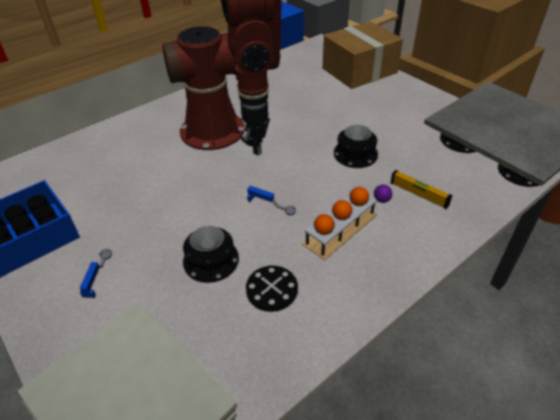

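```bash
python3 - <<'E'
from h import *
st,im=snap('wrist');im['st']=st
z=im['z_map']; P,(u,v)=cloud(im)
R=yaw_of(st)[1]; Q=(P-st['position'])@R
for r in range(250,420,10):
    k=(v==r)&(abs(u-272)<3); print(r,Q[k].mean(0).round(4), im['color'][r,272])
st,im=snap('scene')
Rc=cv2.Rodrigues(im['rvec'])[0]
for p in [[0.4373,-0.1055,0.158],[0.4373,-0.1055,0.258]]:
    px,_=cv2.projectPoints(np.array([p]),im['rvec'],im['tvec'],im['intrinsics'],np.array([im['k1'],0,0,0,0.])); print(px)
E
```

```text
250 [-0.0411 -0.0055  0.107 ] [ 60  96 161]
260 [-0.07   -0.0064  0.1523] [143 136 138]
270 [ 0.0118 -0.0029 -0.0438] [71 70 74]
280 [ 0.0116 -0.0029 -0.0524] [65 64 65]
290 [ 0.0116 -0.0027 -0.0602] [64 63 65]
300 [ 0.0112 -0.0026 -0.0667] [62 61 63]
310 [ 0.0115 -0.0025 -0.0735] [60 59 62]
320 [ 0.0095 -0.0024 -0.0763] [154 152 154]
330 [ 0.0085 -0.0024 -0.0803] [25 24 24]
340 [ 0.0058 -0.0024 -0.0815] [26 25 25]
350 [ 0.0021 -0.0024 -0.0815] [18 18 20]
360 [-0.0015 -0.0024 -0.0816] [17 18 20]
370 [-0.0051 -0.0024 -0.0818] [20 18 23]
380 [-0.1303 -0.0048  0.0597] [92 88 89]
390 [-0.1386 -0.0048  0.0585] [80 68 59]
400 [-0.1892 -0.0059  0.1024] [146 124  97]
410 [ 0.0104 -0.0019 -0.1137] [12 13 15]
[[[258.55235441 164.65220983]]]
[[[256.70660866 137.13269361]]]
```

```bash
python3 - <<'E'
from h import *
st,im=snap('wrist');im['st']=st
P,(u,v)=cloud(im); Q=(P-st['position'])@yaw_of(st)[1]
for r in range(262,274,1):
  for c in [268,288]:
    k=(v==r)&(abs(u-c)<2); print(r,c,Q[k].mean(0).round(4))
k=(Q[:,2]>-0.06)&(Q[:,2]<0.02)&(abs(Q[:,1])<.03); print(np.percentile(Q[k][:,2],[50,90,99,99.9]),k.sum())
for c in [272,285]:
  for w in ['scene']:
    pass
st,im=snap('scene'); P,(u,v)=cloud(im); Q=(P-st['position'])
k=(np.hypot(Q[:,0],Q[:,1])<.04)&(P[:,2]>.1); print(np.sort(P[k][:,2])[:20],P[k][np.argsort(P[k][:,2])[:5]])
E
```

```text
262 268 [-0.0742 -0.0104  0.157 ]
262 288 [-0.0739  0.0093  0.1563]
263 268 [-0.0751 -0.0104  0.1566]
263 288 [-0.0749  0.0093  0.1561]
264 268 [-0.076  -0.0104  0.1561]
264 288 [-0.0761  0.0093  0.1564]
265 268 [-0.077  -0.0104  0.1561]
265 288 [-0.0769  0.0093  0.1557]
266 268 [-0.0781 -0.0104  0.1561]
266 288 [-0.0783  0.0093  0.1565]
267 268 [-0.0791 -0.0104  0.1559]
267 288 [-0.0794  0.0093  0.1566]
268 268 [-0.0805 -0.0104  0.1566]
268 288 [-0.0798  0.0093  0.1551]
269 268 [ 0.0116 -0.0046 -0.0425]
269 288 [ 0.0116  0.0036 -0.0426]
270 268 [ 0.0117 -0.0045 -0.0437]
270 288 [ 0.0118  0.0035 -0.0439]
271 268 [ 0.0117 -0.0045 -0.0445]
271 288 [ 0.0117  0.0035 -0.0447]
272 268 [ 0.0119 -0.0045 -0.046 ]
272 288 [ 0.0116  0.0035 -0.0454]
273 268 [ 0.0114 -0.0045 -0.0459]
273 288 [ 0.0116  0.0035 -0.0464]
[-0.05268653 -0.0457587  -0.04220906 -0.04122662] 1381
[0.19661452 0.19796476 0.19859463 0.2007931  0.20157508 0.201576
 0.20252146 0.20389598 0.20411779 0.20454025 0.20506105 0.20522149
 0.20591406 0.20744582 0.20749863 0.20826333 0.20871676 0.20976848
 0.2103934  0.21047467] [[ 0.43808744 -0.10928913  0.19661452]
 [ 0.43759304 -0.1124968   0.19796476]
 [ 0.43064232 -0.11447324  0.19859463]
 [ 0.44077272 -0.10001109  0.2007931 ]
 [ 0.44343179 -0.10572218  0.20157508]]
```

The fingers closed on nothing. Two cameras agree that the real finger ends sit about 41 mm behind the reported TCP, so I was 41 mm too high. I'll regrasp that much lower, watching the force.

```bash
python3 -m crank '[[0.03,0.02,0,0],[0,0,0,0],[0,0,0.35,0],[0,0,0.45,0],[0,0,0.45,0],[0,0,0.45,0],[0,0,0.45,0]]' -1 120
python3 -m crank '[[0,0,0.35,0],[0,0,0.3,0],[0,0,0.25,0],[0,0,0,0]]'
python3 - <<'E'
from h import *
st=arm.get_state();print(st['position'],yaw_of(st)[0],st['contact_force'])
E
```

```text
time: 8.35
position: [0.4339, -0.1046, 0.0266]
tool_rot: [-0.628, 3.078, -0.0]
contact_force: [-0.1, 0.4, 0.1]
gripper_width: 0.0852
time: 8.85
position: [0.4329, -0.1042, -0.0274]
tool_rot: [0.628, -3.077, -0.002]
contact_force: [-0.8, 0.3, -0.1]
gripper_width: 0.0853
[ 0.43291449 -0.1041871  -0.02736902] -156.93499023391263 [-0.75032509  0.29972219 -0.10972109]
```

```bash
python3 -m crank '[[0,0,0,0],[0,0,0,0],[0,0,0,0],[0,0,0,0],[0,0,0,0],[0,0,0,0]]' 1 120
python3 - <<'E'
from h import *
st,im=snap('wrist','w3');print(st['position'],yaw_of(st)[0],st['contact_force'])
E
```

```text
time: 9.6
position: [0.434, -0.1047, -0.0261]
tool_rot: [-0.628, 3.078, -0.001]
contact_force: [-2.2, -0.3, 8.0]
gripper_width: 0.0187
[ 0.43404304 -0.1046841  -0.02611867] -156.9302973763158 [-2.18485089 -0.25213479  8.01749306]
```

View pics/w3.png

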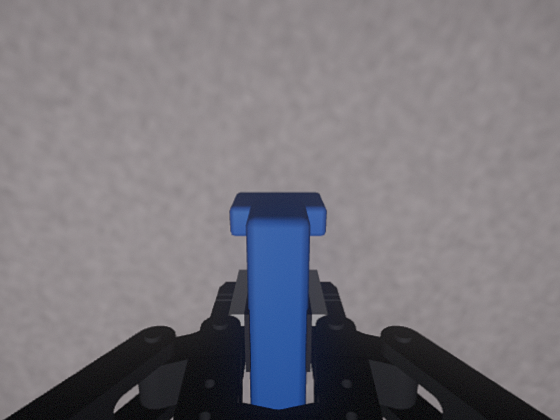

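```bash
python3 -m crank '[[0,0,-0.1,0],[0,0,-0.3,0],[0,0,-0.5,0],[0,0,-0.5,0]]'
python3 - <<'E'
from h import *
st=arm.get_state();print(st['position'],st['qd'].round(3),st['contact_force'])
E
python3 -m crank '[[0,0,-0.5,0]]'
python3 - <<'E'
from h import *
st=arm.get_state();print(st['position'],st['qd'].round(3),st['contact_force'])
E
python3 -m crank '[[0,0,0,0]]'
python3 - <<'E'
from h import *
st=arm.get_state();print(st['position'],st['qd'].round(3),st['contact_force'])
snap('top','t4');marks('top',['scoop_grip','scoop_pocket'])
snap('scene','s4');marks('scene',['scoop_grip','scoop_pocket'])
E
```

```text
time: 10.15
position: [0.4334, -0.1044, 0.0583]
tool_rot: [0.628, -3.078, -0.001]
contact_force: [1.1, -0.6, -2.6]
gripper_width: 0.0187
[ 0.43337491 -0.10435463  0.05831028] [-0.001 -0.348  0.308  0.646  0.     0.001] [ 1.07809083 -0.60556852 -2.5703092 ]
time: 10.28
position: [0.4335, -0.1044, 0.0885]
tool_rot: [0.628, -3.078, -0.0]
contact_force: [1.2, -0.6, -2.9]
gripper_width: 0.0186
[ 0.43345459 -0.10441666  0.08848325] [-0.002 -0.307  0.338  0.644 -0.001  0.   ] [ 1.15646213 -0.61849947 -2.93046018]
time: 10.4
position: [0.4352, -0.1051, 0.0892]
tool_rot: [-0.628, 3.075, -0.003]
contact_force: [0.4, -0.3, -1.9]
gripper_width: 0.0188
[ 0.43524261 -0.10511921  0.08920852] [-0.001  0.037 -0.048 -0.045 -0.002 -0.001] [ 0.44772988 -0.30909116 -1.89636327]
top scoop_grip [(0.58, [0.3995, -0.6493, 0.038])]
top scoop_pocket [(0.55, [0.3206, -0.5837, 0.0339]), (0.28, [0.6958, -0.0728, 0.0835])]
scene scoop_grip [(0.84, [0.3973, -0.654, 0.0367]), (0.7, [0.4377, -0.1078, 0.1502])]
scene scoop_pocket [(0.63, [0.5357, -0.0644, 0.1516]), (0.63, [0.3271, -0.5779, 0.0422])]
```

View pics/s4.png

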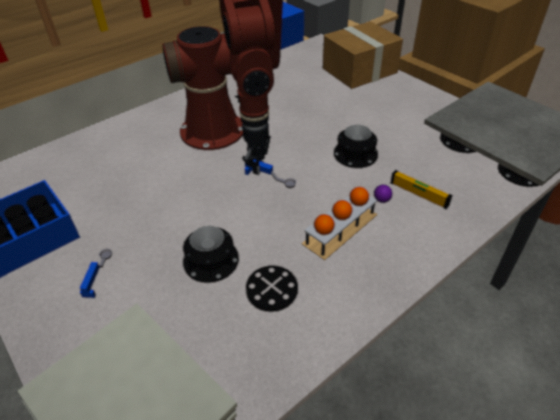

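```bash
python3 -m crank '[[-1,0,0,0]]'
python3 - <<'E'
from h import *
st=arm.get_state();print(st['position'],st['qd'].round(3),st['contact_force'])
E
python3 -m crank '[[0,0,0,0]]'
python3 - <<'E'
from h import *
st=arm.get_state();print(st['position'],st['qd'].round(3))
plan([0.5036,-0.0970,0.0023],-174.06-yaw_of(st)[0],4)
E
```

```text
time: 10.82
position: [0.4862, -0.0814, 0.0864]
tool_rot: [0.622, -3.075, -0.002]
contact_force: [2.4, -1.9, 0.2]
gripper_width: 0.019
[ 0.4861519  -0.08143646  0.08635856] [0.744 0.723 1.086 0.281 0.014 0.74 ] [ 2.43940718 -1.90636975  0.17221504]
time: 10.95
position: [0.4917, -0.0801, 0.0866]
tool_rot: [-0.631, 3.076, 0.0]
contact_force: [-1.5, -0.2, -2.9]
gripper_width: 0.0186
[ 0.49169263 -0.08012004  0.08657288] [-0.03  -0.033 -0.07   0.02  -0.019 -0.038]
t 10.95 pos [ 0.4917 -0.0801  0.0866] yaw -156.83 step mm 21.7 tilt -1.0
[[-0.02,-0.08,0.35,np.float64(0.024)],[-0.02,-0.08,0.35,np.float64(0.024)],[-0.03,-0.08,0.35,np.float64(0.024)],[-0.04,-0.08,0.35,np.float64(0.024)]]
```

```bash
python3 -m crank '[[-0.02,-0.08,0.35,0.024],[-0.02,-0.08,0.35,0.024],[-0.03,-0.08,0.35,0.024],[-0.04,-0.08,0.35,0.024],[0,0,0,0],[0,0,0,0]]'
python3 - <<'E'
from h import *
st=arm.get_state();print(st['position'],yaw_of(st)[0],st['joints'].round(2))
st,im=snap('scene');marks('scene',['scoop_grip','scoop_pocket','ball1_center']); balls(im)
cv2.imwrite('pics/s5.png',cv2.resize(im['color'][150:270,240:400],None,fx=5,fy=5,interpolation=2)[...,::-1])
E
```

```text
time: 11.7
position: [0.5004, -0.0976, 0.0036]
tool_rot: [0.161, -3.137, -0.0]
contact_force: [-0.3, -0.5, -2.2]
gripper_width: 0.0186
[ 0.50041845 -0.09756517  0.00357627] -174.1256153217325 [-0.34  0.45 -0.47  0.65  0.   -0.44]
scene scoop_grip [(0.74, [0.3989, -0.6551, 0.0354]), (0.72, [0.5051, -0.1005, 0.0651])]
scene scoop_pocket [(0.74, [0.3234, -0.5773, 0.0381]), (0.6, [0.6043, -0.0902, 0.069])]
scene ball1_center [(0.74, [0.6789, 0.0789, 0.0891]), (0.5, [0.682, 0.1922, 0.0322])]
ball [353, 187, 15, 13, 152] [0.6756 0.0809 0.0829] rms 0.0022
ball [336, 201, 15, 13, 162] [0.6834 0.002  0.0828] rms 0.0024
ball [317, 215, 16, 14, 179] [ 0.6922 -0.0779  0.0825] rms 0.0021
```

View pics/s5.png

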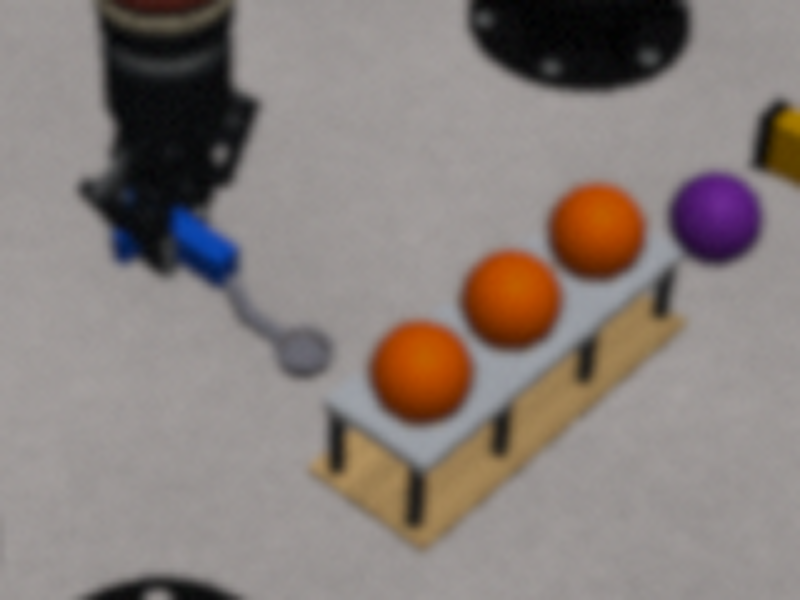

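```bash
python3 - <<'E'
from h import *
st=arm.get_state(); p=st['position']; a=np.radians(yaw_of(st)[0]+180); u=np.array([np.cos(a),np.sin(a)]); n=np.array([-u[1],u[0]])
for c in ['scene','top']:
    _,im=snap(c); P,(uu,vv)=cloud(im); q=P[:,:2]-p[:2]; s=q@u; l=q@n
    k=(s>0.075)&(s<0.14)&(abs(l)<.035)&(P[:,2]>0.015)&(P[:,2]<.06)
    print(c,k.sum(),'s',s[k].min(),s[k].max(),'l',l[k].min(),l[k].max(),np.median(l[k]),'z',np.percentile(P[k][:,2],[5,50,95]))
    k2=k&(P[:,2]>0.03); print((s[k2].min()+s[k2].max())/2,(l[k2].min()+l[k2].max())/2)
    k3=(s>0.0)&(s<.05)&(P[:,2]>.06)&(P[:,2]<.085)&(abs(l)<.015); print('handle l',k3.sum(),l[k3].mean() if k3.any() else 0)
    if c=='top': cv2.imwrite('pics/t5.png',cv2.resize(im['color'][170:290,190:310],None,fx=5,fy=5,interpolation=2)[...,::-1])
    balls(im)
E
```

```text
scene 116 s 0.07530765900203486 0.12247019974454472 l -0.01980665761725624 0.016170148622363052 0.000692681105222558 z [0.03228136 0.03859137 0.04554579]
0.09888892937328979 -0.0018182544974465944
handle l 133 -0.003869540277636895
ball [353, 187, 15, 13, 152] [0.6766 0.0812 0.0827] rms 0.0022
ball [336, 201, 15, 13, 162] [0.6842 0.0017 0.0825] rms 0.0022
ball [317, 215, 16, 14, 180] [ 0.6922 -0.0775  0.0824] rms 0.0022
top 15 s 0.11012973960411254 0.12889075656021276 l -0.01930518052005097 0.005886068591011394 -0.007601541598540646 z [0.0211143  0.03768357 0.04883669]
0.11707868165922994 -0.004379359055907207
handle l 0 0
ball [259, 176, 15, 14, 155] [ 0.6927 -0.0772  0.0811] rms 0.0039
ball [236, 178, 14, 13, 155] [0.6869 0.0027 0.0825] rms 0.0038
ball [213, 180, 14, 13, 156] [0.6787 0.0826 0.0813] rms 0.0038
```

View pics/t5.png

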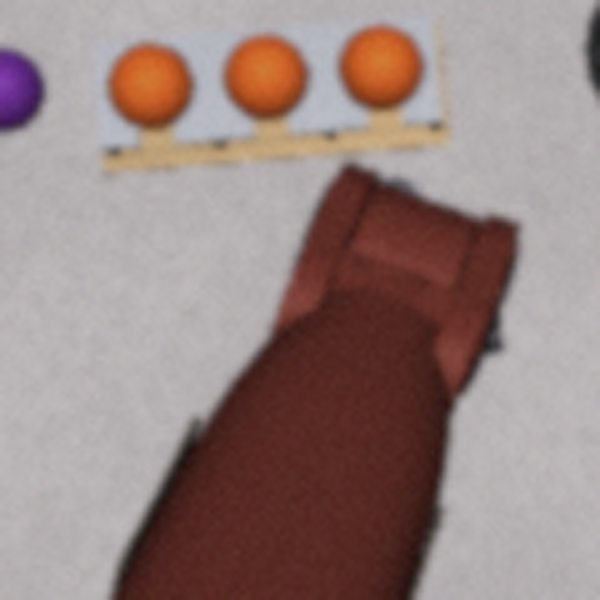

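```bash
python3 - <<'E'
from h import *
st=arm.get_state();print(st['position'],yaw_of(st)[0],yaw_of(st)[1][2].round(4),st['contact_force'],st['time'])
E
python3 -m crank '[[-0.1,0,0,0],[-0.2,0,0,0],[-0.25,0,0,0],[-0.25,0,0,0],[-0.25,0,0,0],[-0.2,0,0,0],[-0.15,0,0,0],[0,0,0,0]]'
python3 - <<'E'
from h import *
st=arm.get_state();print(st['position'],yaw_of(st)[0],yaw_of(st)[1][2].round(4),st['contact_force'],st['time'])
_,im=snap('scene'); balls(im)
cv2.imwrite('pics/s6.png',cv2.resize(im['color'][150:270,240:400],None,fx=5,fy=5,interpolation=2)[...,::-1])
E
```

```text
[ 0.50101062 -0.09766391  0.00381601] -174.18901452411208 [-8.e-04 -3.e-04 -1.e+00] [-0.5366234   0.29843509 -1.60362319] 12.0
time: 13.0
position: [0.5848, -0.0891, 0.0032]
tool_rot: [-0.159, 3.137, -0.0]
contact_force: [0.6, 0.4, -1.1]
gripper_width: 0.0188
[ 0.58483434 -0.08909899  0.00316638] -174.19955341593362 [-1.e-04 -1.e-04 -1.e+00] [ 0.6391989   0.38252076 -1.14557936] 13.0
ball [353, 187, 15, 13, 155] [0.676  0.0816 0.0828] rms 0.0022
ball [336, 200, 15, 14, 164] [0.6834 0.0013 0.0828] rms 0.0022
ball [317, 215, 16, 14, 182] [ 0.6921 -0.0781  0.0825] rms 0.0021
```

View pics/s6.png

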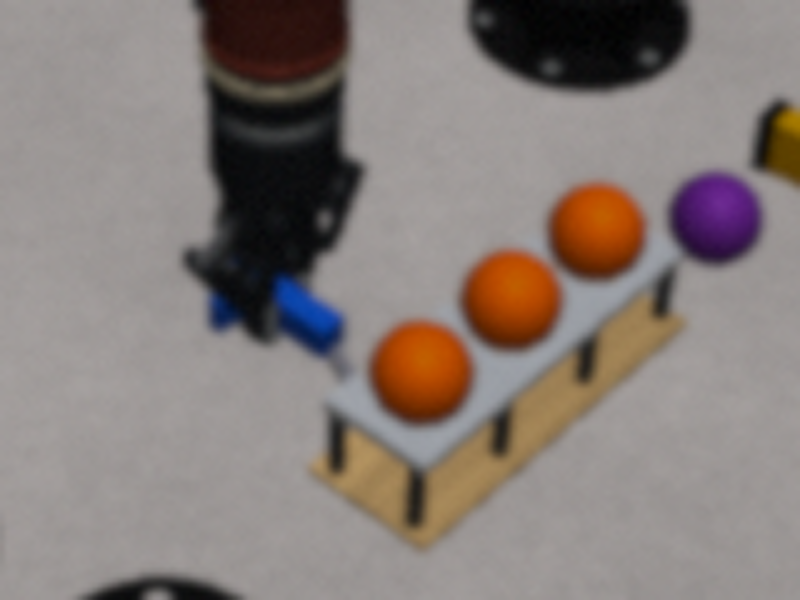

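```bash
python3 -m crank '[[-0.05,0,0,0],[0,0,-0.1,0],[0,0,-0.1,0],[0,0,-0.1,0],[0,0,-0.08,0],[0,0,-0.06,0]]'
python3 - <<'E'
from h import *
st=arm.get_state();print(st['position'],yaw_of(st)[0],yaw_of(st)[1][2].round(4),st['contact_force'],st['time'])
_,im=snap('scene'); balls(im)
E
```

```text
time: 13.8
position: [0.5873, -0.0889, 0.0301]
tool_rot: [-0.159, 3.138, -0.0]
contact_force: [-0.3, -0.9, -1.4]
gripper_width: 0.0184
[ 0.58726147 -0.08889382  0.03007056] -174.21512401289712 [-0.e+00 -1.e-04 -1.e+00] [-0.29568809 -0.85407231 -1.42000648] 13.8
ball [353, 187, 15, 13, 154] [0.6766 0.0817 0.0829] rms 0.0022
ball [336, 201, 15, 13, 162] [0.6835 0.0017 0.0826] rms 0.0024
ball [316, 212, 17, 14, 181] [ 0.6905 -0.0797  0.0945] rms 0.0022
```

```bash
python3 -m crank '[[0,0,-0.1,0],[0,0,-0.15,0],[0,0,-0.2,0],[0,0,-0.2,0],[0,0,-0.15,0],[0,0,-0.12,0],[0,0,-0.06,0],[0,0,0,0]]'
python3 - <<'E'
from h import *
st=arm.get_state();print(st['position'],yaw_of(st)[0],yaw_of(st)[1][2].round(4),st['contact_force'],st['time'])
_,im=snap('scene'); balls(im)
cv2.imwrite('pics/s7.png',cv2.resize(im['color'][150:270,240:400],None,fx=5,fy=5,interpolation=2)[...,::-1])
for d in range(2): snap('scene')
marks('scene',['seat_right','seat_left','scoop_pocket'])
E
```

```text
time: 14.85
position: [0.5873, -0.0889, 0.0886]
tool_rot: [-0.159, 3.137, -0.0]
contact_force: [0.5, -0.1, -2.9]
gripper_width: 0.0187
[ 0.58732829 -0.08887179  0.0885896 ] -174.21524021828466 [-1.e-04 -0.e+00 -1.e+00] [ 0.50978295 -0.14612486 -2.85521703] 14.85
ball [353, 187, 15, 13, 151] [0.6758 0.0818 0.0829] rms 0.0022
ball [317, 196, 17, 15, 192] [ 0.6906 -0.0795  0.1528] rms 0.002
ball [336, 201, 15, 13, 160] [0.684  0.0024 0.0824] rms 0.0022
scene seat_right [(0.6, [0.5319, -0.3558, 0.1026]), (0.16, [0.6917, -0.0803, 0.1493])]
scene seat_left [(0.55, [0.4622, 0.3025, 0.0987])]
scene scoop_pocket [(0.8, [0.6911, -0.0793, 0.1546]), (0.66, [0.7442, 0.3072, 0.0003])]
```

View pics/s7.png

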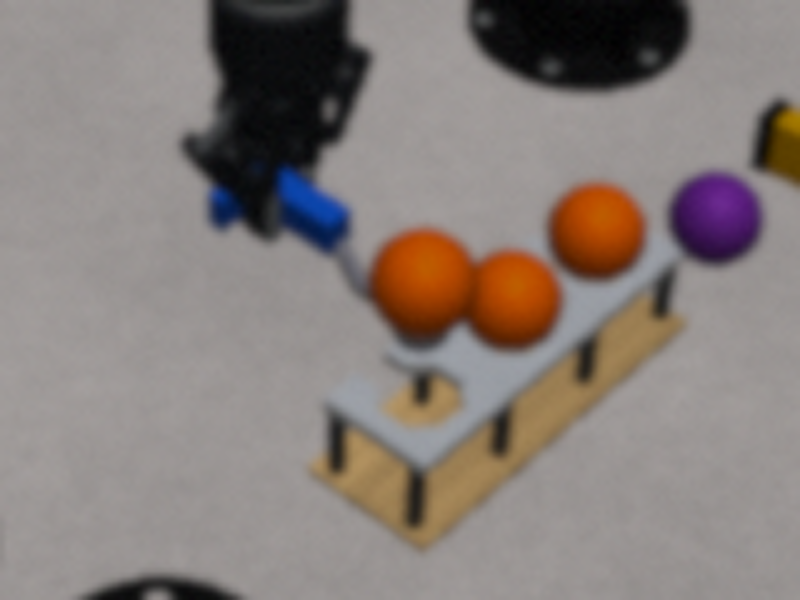

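```bash
cat > ej.py <<'E'
import numpy as np
def sim(vf,vb,tau,r=0.03,lip=0.016,lipo=0.019,dur=0.25,d0=0.0,z0=0.138):
    dt=1e-5; g=9.81; lz=z0-np.sqrt(r*r-lip*lip)
    X=0.0;V=vf; p=np.array([0.,z0]); v=np.array([vf,0.]); t=0
    while t<dur:
        V+= (-vb-V)/tau*dt; X+=V*dt
        v[1]-=g*dt
        for seg in ((X+lip,X+lipo),(X-lipo,X-lip)):
            q=np.array([np.clip(p[0],*seg),lz]); n=p-q; d=np.linalg.norm(n)
            if d<r:
                n/=d; vr=(v-[V,0])@n
                if vr<0: v-=vr*n
                p+=n*(r-d)
        p+=v*dt; t+=dt
        # cone frictionless cup centered at origin offset: stop when hits cone  (surface r = z-0.0596)
        if p[1]-0.0596-abs(p[0]-d0)<0.03*np.sqrt(2): return 'hit',t,p.round(4),v.round(3),round(X,4)
    return 'end',t,p.round(4),v.round(3),round(X,4)
for tau in (.005,.01,.015,.02):
    for vf in (0,.08,.16,.24): print(tau,vf,sim(vf,.5,tau))
E
python3 ej.py
```

```text
0.005 0 ('hit', 0.14823000000000747, array([-0.0281,  0.1301]), array([-0.148, -0.441]), -0.0716)
0.005 0.08 ('hit', 0.1416600000000009, array([-0.015,  0.117]), array([-0.097, -0.689]), -0.0679)
0.005 0.16 ('hit', 0.13754999999999679, array([-0.0044,  0.1064]), array([-0.035, -0.838]), -0.0655)
0.005 0.24 ('hit', 0.1251699999999844, array([0.0056, 0.1077]), array([ 0.039, -0.828]), -0.0589)
0.01 0 ('hit', 0.1538700000000131, array([-0.0331,  0.1351]), array([-0.161, -0.3  ]), -0.0719)
0.01 0.08 ('hit', 0.14920000000000844, array([-0.0179,  0.1199]), array([-0.111, -0.642]), -0.0688)
0.01 0.16 ('hit', 0.14444000000000368, array([-0.0061,  0.1081]), array([-0.049, -0.816]), -0.0656)
0.01 0.24 ('hit', 0.13303999999999228, array([0.0049, 0.107 ]), array([ 0.026, -0.836]), -0.0591)
0.015 0 ('hit', 0.15290000000001214, array([-0.0382,  0.1402]), array([-0.229, -0.115]), -0.069)
0.015 0.08 ('hit', 0.15722000000001646, array([-0.0215,  0.1235]), array([-0.125, -0.579]), -0.0699)
0.015 0.16 ('hit', 0.15181000000001105, array([-0.0082,  0.1102]), array([-0.064, -0.787]), -0.066)
0.015 0.24 ('hit', 0.1421700000000014, array([0.0038, 0.1059]), array([ 0.011, -0.848]), -0.06)
0.02 0 ('hit', 0.14370000000000294, array([-0.0405,  0.1425]), array([-0.348, -0.012]), -0.0619)
0.02 0.08 ('hit', 0.16550000000002474, array([-0.0259,  0.128 ]), array([-0.14 , -0.491]), -0.0712)
0.02 0.16 ('hit', 0.1596500000000189, array([-0.0107,  0.1128]), array([-0.078, -0.752]), -0.0666)
0.02 0.24 ('hit', 0.15240000000001164, array([0.0024, 0.1044]), array([-0.003, -0.863]), -0.0614)
```

```bash
python3 -m crank '[[0.1,-0.09,0,0],[0.2,-0.18,0,0],[0.3,-0.27,0,0],[0.33,-0.295,0,0],[0.33,-0.295,0,0],[0.33,-0.295,0,0],[0.33,-0.295,0,0],[0.33,-0.295,0,0]]'
python3 -m crank '[[0.33,-0.295,0,0],[0.33,-0.295,0,0],[0.33,-0.295,0,0],[0.33,-0.295,0.03,0],[0.33,-0.295,0.03,0],[0.33,-0.295,0.03,0],[0.3,-0.27,0.03,0],[0.2,-0.18,0.03,0]]'
python3 -m crank '[[0.12,-0.1,0.03,0],[0.05,-0.045,0,0],[0,0,0,0],[0,0,0,0]]'
python3 - <<'E'
from h import *
st=arm.get_state();print(st['position'],yaw_of(st)[0],yaw_of(st)[1][2].round(4),st['contact_force'],st['time'])
_,im=snap('scene','s8'); balls(im); marks('scene',['seat_right'])
_,im=snap('top','t8'); balls(im); marks('top',['seat_right'])
E
```

```text
time: 16.15
position: [0.4636, -0.2239, 0.0886]
tool_rot: [0.157, -3.138, 0.0]
contact_force: [0.5, -0.2, -2.8]
gripper_width: 0.019
time: 17.15
position: [0.3291, -0.3712, 0.0796]
tool_rot: [0.156, -3.138, 0.0]
contact_force: [-0.2, 0.1, -1.9]
gripper_width: 0.019
time: 17.65
position: [0.3217, -0.3796, 0.0777]
tool_rot: [-0.16, 3.137, 0.0]
contact_force: [-0.6, -0.5, -2.3]
gripper_width: 0.0186
[ 0.32165277 -0.37957854  0.07773069] -174.17183939761225 [-1.e-04  1.e-04 -1.e+00] [-0.58402685 -0.49647348 -2.34204973] 17.65
ball [353, 187, 15, 13, 154] [0.6754 0.0813 0.0827] rms 0.0025
ball [172, 197, 17, 14, 184] [ 0.4257 -0.3695  0.142 ] rms 0.0021
ball [336, 201, 15, 13, 162] [0.6837 0.002  0.0827] rms 0.0022
scene seat_right [(0.83, [0.5355, -0.3594, 0.1019]), (0.62, [0.7452, 0.3094, -0.0055]), (0.54, [0.6782, 0.0812, 0.0883]), (0.3, [0.6856, 0.0049, 0.0809])]
ball [236, 178, 14, 13, 153] [0.6862 0.0031 0.0823] rms 0.0036
ball [213, 180, 14, 13, 152] [0.6788 0.0819 0.0818] rms 0.0042
ball [346, 253, 15, 15, 175] [ 0.4289 -0.3684  0.1427] rms 0.0036
top seat_right [(0.76, [0.5347, -0.3608, 0.1051])]
```

View pics/s8.png

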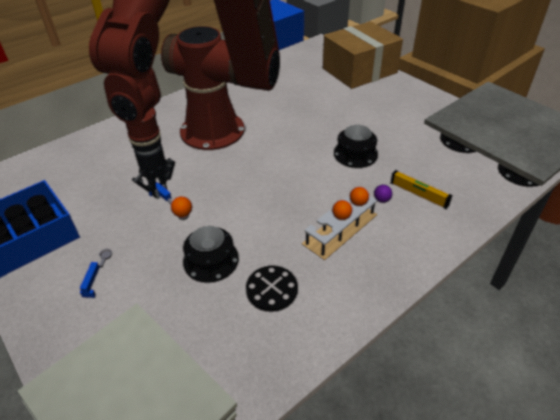

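```bash
python3 -m crank '[[-0.12,0,0,0],[-0.25,0,0,0],[-0.38,0,0,0],[-0.5,0,0,0],[-0.5,0,0,0],[1,0,0,0],[1,0,0,0],[0.75,0,0,0]]'; python3 -m crank '[[0.5,0,0,0],[0.25,0,0,0],[0.1,0,0,0],[0,0,0,0]]'
python3 - <<'E'
from h import *
st=arm.get_state();print(st['position'],yaw_of(st)[0],yaw_of(st)[1][2].round(4),st['contact_force'],st['time'])
_,im=snap('scene','s9'); balls(im)
_,im=snap('top','t9'); balls(im)
E
```

```text
time: 18.85
position: [0.2609, -0.386, 0.0777]
tool_rot: [-0.159, 3.137, -0.0]
contact_force: [-0.6, -0.4, -1.5]
gripper_width: 0.0184
time: 19.35
position: [0.2115, -0.3914, 0.0778]
tool_rot: [-0.159, 3.137, -0.0]
contact_force: [0.0, -0.1, -1.8]
gripper_width: 0.0186
[ 0.21149999 -0.39137335  0.07776783] -174.19939036376454 [-4.e-04 -3.e-04 -1.e+00] [ 0.02703409 -0.14300844 -1.82084438] 19.35
ball [353, 187, 15, 13, 150] [0.6761 0.0813 0.0827] rms 0.0023
ball [336, 200, 15, 14, 161] [0.6844 0.0009 0.0825] rms 0.0021
ball [198, 225, 17, 15, 192] [ 0.5267 -0.3574  0.1027] rms 0.0019
ball [236, 178, 14, 13, 144] [0.6875 0.0041 0.0822] rms 0.0036
ball [213, 180, 14, 13, 145] [0.6809 0.0846 0.083 ] rms 0.0042
ball [341, 224, 14, 14, 152] [ 0.5287 -0.3569  0.1035] rms 0.0035
```

View pics/s9.png

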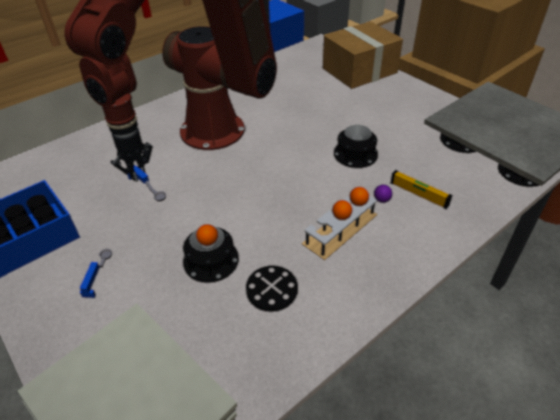

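```bash
python3 -m crank '[[-0.3,0.4,0,0],[-0.45,0.6,0,0],[-0.45,0.6,0,0],[-0.45,0.6,0,0],[-0.45,0.6,0,0],[-0.45,0.6,0,0],[-0.45,0.6,0,0],[-0.45,0.6,0,0]]'
python3 -m crank '[[-0.45,0.6,0,0],[-0.45,0.6,0,0],[-0.45,0.6,0,0],[-0.4,0.5,0,0],[-0.1,0.17,0,0],[0,0,0.3,0],[0,0,0.35,0],[0,0,0.35,0]]'
python3 -m crank '[[0,0,0.25,0],[0,0,0,0]]'
python3 - <<'E'
from h import *
st=arm.get_state();print(st['position'],yaw_of(st)[0],yaw_of(st)[1][2].round(4),st['contact_force'],st['time'])
_,im=snap('scene'); balls(im)
cv2.imwrite('pics/s10.png',cv2.resize(im['color'][150:270,240:400],None,fx=5,fy=5,interpolation=2)[...,::-1])
marks('scene',['scoop_grip','scoop_pocket'])
E
```

```text
time: 20.45
position: [0.3903, -0.0939, 0.0779]
tool_rot: [-0.16, 3.137, -0.0]
contact_force: [-0.0, -1.1, -1.7]
gripper_width: 0.0186
time: 21.45
position: [0.4842, 0.0631, 0.0171]
tool_rot: [0.159, -3.137, 0.0]
contact_force: [-0.2, -0.2, -2.4]
gripper_width: 0.0185
time: 21.7
position: [0.4832, 0.063, 0.0018]
tool_rot: [0.159, -3.135, -0.0]
contact_force: [0.4, -0.8, -2.0]
gripper_width: 0.0186
[0.48315642 0.0629794  0.00181203] -174.2087198506906 [ 2.5e-03  3.0e-04 -1.0e+00] [ 0.3528999  -0.75226863 -1.96520668] 21.7
ball [353, 187, 15, 13, 145] [0.6767 0.0801 0.0829] rms 0.0024
ball [336, 201, 15, 13, 155] [0.6841 0.0024 0.0828] rms 0.0022
ball [199, 226, 16, 14, 186] [ 0.5299 -0.3591  0.1024] rms 0.0022
scene scoop_grip [(0.86, [0.3969, -0.6547, 0.037]), (0.76, [0.4847, 0.0603, 0.0644])]
scene scoop_pocket [(0.92, [0.3222, -0.5787, 0.0392]), (0.83, [0.5885, 0.0745, 0.0643]), (0.56, [0.6937, 0.0052, -0.0044]), (0.36, [0.531, -0.3576, 0.1026])]
```

View pics/s10.png

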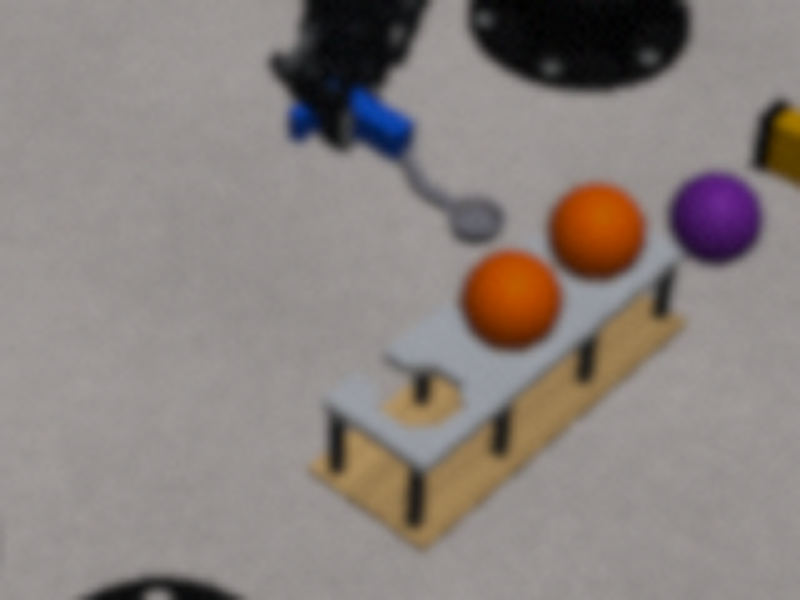

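```bash
python3 -m crank '[[-0.1,0,0,0],[-0.2,0,0,0],[-0.25,0,0,0],[-0.25,0,0,0],[-0.25,0,0,0],[-0.23,0,0,0],[-0.18,0,0,0],[0,0,0,0]]'
python3 - <<'E'
from h import *
st=arm.get_state();print(st['position'],yaw_of(st)[0],yaw_of(st)[1][2].round(4),st['contact_force'],st['time'])
_,im=snap('scene'); balls(im)
E
```

```text
time: 22.85
position: [0.5726, 0.0718, 0.0027]
tool_rot: [-0.159, 3.137, -0.0]
contact_force: [-0.8, 0.2, -2.2]
gripper_width: 0.0186
[0.57263503 0.07183369 0.00269704] -174.21078174468676 [-7.e-04 -1.e-04 -1.e+00] [-0.84680887  0.24838967 -2.24624795] 22.85
ball [353, 187, 15, 13, 144] [0.6763 0.0804 0.0824] rms 0.0022
ball [336, 200, 15, 14, 156] [0.6847 0.0015 0.0831] rms 0.0023
ball [199, 226, 16, 14, 186] [ 0.53   -0.3585  0.1027] rms 0.0022
```

Right at the target. Now lifting.

```bash
python3 -m crank '[[0,0,-0.1,0],[0,0,-0.1,0],[0,0,-0.1,0],[0,0,-0.1,0],[0,0,-0.05,0]]'
python3 - <<'E'
from h import *
st=arm.get_state();print(st['position'],st['contact_force'],st['time'])
_,im=snap('scene'); balls(im)
E
```

```text
time: 23.52
position: [0.5718, 0.0718, 0.0303]
tool_rot: [-0.159, 3.137, -0.0]
contact_force: [-0.4, 0.2, -2.2]
gripper_width: 0.0185
[0.57175511 0.07178405 0.03025083] [-0.36109367  0.18767054 -2.18945418] 23.525
ball [353, 184, 15, 13, 143] [0.6752 0.0808 0.0952] rms 0.0023
ball [336, 201, 15, 13, 154] [0.6848 0.0024 0.0824] rms 0.0021
ball [199, 226, 16, 14, 185] [ 0.5298 -0.3591  0.1024] rms 0.002
```

```bash
python3 -m crank '[[0,0,-0.1,0],[0,0,-0.15,0],[0,0,-0.2,0],[0,0,-0.2,0],[0,0,-0.15,0],[0,0,-0.12,0],[0,0,-0.06,0],[0,0,0,0]]'
cat >> h.py <<'E'
def plan2(target,dyaw,w,tail=0):
    st=arm.get_state(); y,R=yaw_of(st); p=st['position']; w=np.array(w,float)/np.sum(w)
    cum=0; rows=[]
    for wi in w:
        a=np.radians(dyaw*cum); Rz=np.array([[np.cos(a),-np.sin(a),0],[np.sin(a),np.cos(a),0],[0,0,1]])
        s=(Rz@R).T@((np.array(target)-p)*wi)/0.06
        rows.append([round(float(k),2) for k in s]+[round(float(-dyaw*wi/180),3)]); cum+=wi
    print('t',round(st['time'],2),p.round(4),round(y,2),'peak mm',np.linalg.norm(np.array(target)-p)*w.max()*1e3)
    for k in range(0,len(rows),8): print(str(rows[k:k+8]).replace(' ',''))
    r=np.array(rows); # forward check
    P=p.copy(); A=0
    for q in r:
        a=np.radians(A); Rz=np.array([[np.cos(a),-np.sin(a),0],[np.sin(a),np.cos(a),0],[0,0,1]]); P=P+Rz@R@q[:3]*.06; A-=q[3]*180
    print('end',P.round(4),y+A)
E
python3 - <<'E'
from h import *
st=arm.get_state();print(st['position'],st['contact_force'],st['time'])
_,im=snap('scene'); balls(im)
plan2([0.283,0.408,0.078],-35.8,[.3,.6,.9]+[1]*13+[.9,.6,.35,.15])
E
```

```text
time: 24.58
position: [0.5717, 0.0718, 0.0886]
tool_rot: [-0.159, 3.137, 0.0]
contact_force: [0.3, -0.7, -2.6]
gripper_width: 0.0186
[0.57169067 0.07179214 0.08861635] [ 0.27175538 -0.72781853 -2.56860702] 24.575
ball [355, 169, 15, 12, 143] [0.6753 0.0815 0.1529] rms 0.0024
ball [336, 201, 15, 13, 151] [0.6843 0.002  0.0825] rms 0.0022
ball [199, 226, 16, 14, 182] [ 0.5296 -0.3581  0.1022] rms 0.0022
t 24.62 [0.5715 0.0718 0.0884] -174.22 peak mm 26.379094577629264
[[0.08,0.11,0.0,0.004],[0.15,0.21,0.01,0.007],[0.24,0.32,0.01,0.011],[0.27,0.34,0.01,0.012],[0.29,0.33,0.01,0.012],[0.3,0.32,0.01,0.012],[0.31,0.31,0.01,0.012],[0.32,0.3,0.01,0.012]]
[[0.33,0.29,0.01,0.012],[0.34,0.27,0.01,0.012],[0.35,0.26,0.01,0.012],[0.36,0.25,0.01,0.012],[0.37,0.23,0.01,0.012],[0.38,0.22,0.01,0.012],[0.39,0.21,0.01,0.012],[0.4,0.19,0.01,0.012]]
[[0.36,0.16,0.01,0.011],[0.25,0.1,0.01,0.007],[0.14,0.05,0.0,0.004],[0.06,0.02,0.0,0.002]]
end [0.2857 0.4089 0.0782] -210.5768061923398
```

```bash
python3 -m crank '[[0.08,0.11,0,0.004],[0.15,0.21,0.01,0.007],[0.24,0.32,0.01,0.011],[0.27,0.34,0.01,0.012],[0.29,0.33,0.01,0.012],[0.3,0.32,0.01,0.012],[0.31,0.31,0.01,0.012],[0.32,0.3,0.01,0.012]]'
python3 -m crank '[[0.33,0.29,0.01,0.012],[0.34,0.27,0.01,0.012],[0.35,0.26,0.01,0.012],[0.36,0.25,0.01,0.012],[0.37,0.23,0.01,0.012],[0.38,0.22,0.01,0.012],[0.39,0.21,0.01,0.012],[0.4,0.19,0.01,0.012]]'
python3 -m crank '[[0.36,0.16,0.01,0.011],[0.25,0.1,0.01,0.007],[0.14,0.05,0,0.004],[0.06,0.02,0,0.002],[0,0,0,0],[0,0,0,0]]'
python3 - <<'E'
from h import *
st=arm.get_state();print(st['position'],yaw_of(st)[0],st['contact_force'],st['time'],st['joints'].round(2))
_,im=snap('scene','s11'); balls(im); marks('scene',['seat_left'])
_,im=snap('top','t11'); balls(im); marks('top',['seat_left'])
E
```

```text
time: 25.62
position: [0.4539, 0.2086, 0.0841]
tool_rot: [-0.248, -3.131, 0.0]
contact_force: [0.2, -0.2, -2.9]
gripper_width: 0.0187
time: 26.62
position: [0.3183, 0.3693, 0.0793]
tool_rot: [-0.716, -3.058, 0.0]
contact_force: [-0.1, -0.5, -2.2]
gripper_width: 0.0186
time: 27.38
position: [0.286, 0.4085, 0.0783]
tool_rot: [0.829, 3.03, -0.0]
contact_force: [0.5, -0.8, -1.9]
gripper_width: 0.0183
[0.28604288 0.40854977 0.0782928 ] 149.40583162540742 [ 0.50682785 -0.81703572 -1.85381903] 27.375 [ 0.81  0.34 -0.41  0.82 -0.    1.35]
ball [347, 97, 12, 9, 78] [0.3765 0.3525 0.1427] rms 0.003
ball [336, 201, 15, 12, 138] [0.6834 0.0017 0.0827] rms 0.0022
ball [199, 226, 15, 14, 165] [ 0.5293 -0.3585  0.1025] rms 0.0021
scene seat_left [(0.95, [0.4647, 0.3005, 0.1])]
ball [236, 178, 14, 13, 136] [0.6881 0.0029 0.0811] rms 0.004
ball [342, 223, 13, 14, 140] [ 0.5327 -0.3565  0.1032] rms 0.0037
ball [124, 266, 14, 14, 161] [0.3747 0.3515 0.1415] rms 0.0037
top seat_left [(0.6, [0.4643, 0.3032, 0.1029]), (0.48, [0.5353, -0.3554, 0.1034])]
```

View pics/s11.png

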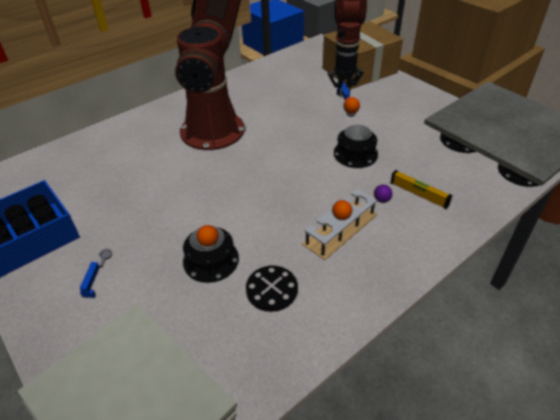

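```bash
python3 -m crank '[[-0.12,0.02,0,0],[-0.24,0.02,0,0],[-0.36,0,0,0],[-0.48,0,0,0],[-0.5,0,0,0],[1,0,0,0],[1,0,0,0],[0.75,0,0,0]]'; python3 -m crank '[[0.5,0,0,0],[0.25,0,0,0],[0.1,0,0,0],[0,0,0,0]]'
python3 - <<'E'
from h import *
st=arm.get_state();print(st['position'],yaw_of(st)[0],st['contact_force'],st['time'],st['joints'].round(2))
_,im=snap('scene','s12'); balls(im)
_,im=snap('top','t12'); balls(im)
E
```

```text
time: 28.58
position: [0.2322, 0.4435, 0.0784]
tool_rot: [0.829, 3.03, 0.001]
contact_force: [-0.2, 0.1, -2.0]
gripper_width: 0.0184
time: 29.08
position: [0.1895, 0.4687, 0.0783]
tool_rot: [0.829, 3.03, -0.0]
contact_force: [-0.2, -0.1, -2.3]
gripper_width: 0.0184
[0.18952969 0.46872617 0.07828025] 149.40226719360933 [-0.17023573 -0.11670525 -2.28913155] 29.075 [ 1.04  0.35 -0.39  0.83 -0.    1.58]
ball [353, 122, 12, 10, 81] [0.459  0.3013 0.1029] rms 0.003
ball [336, 201, 14, 12, 135] [0.6837 0.0009 0.0832] rms 0.002
ball [199, 226, 16, 14, 165] [ 0.5296 -0.3581  0.103 ] rms 0.002
ball [236, 178, 14, 13, 131] [0.6854 0.0032 0.082 ] rms 0.0039
ball [342, 223, 13, 14, 136] [ 0.5319 -0.3559  0.1034] rms 0.0038
ball [144, 241, 13, 14, 141] [0.4608 0.3022 0.1015] rms 0.0036
```

View pics/s12.png

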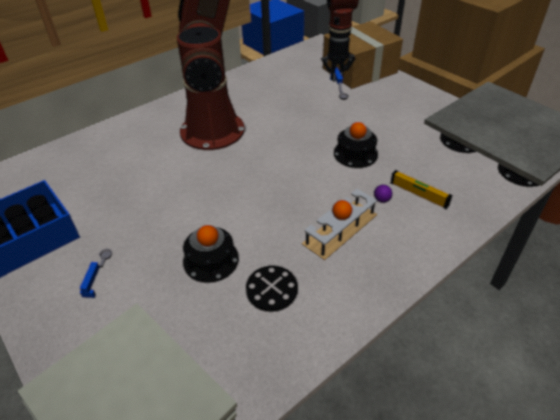

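View pics/t12.png

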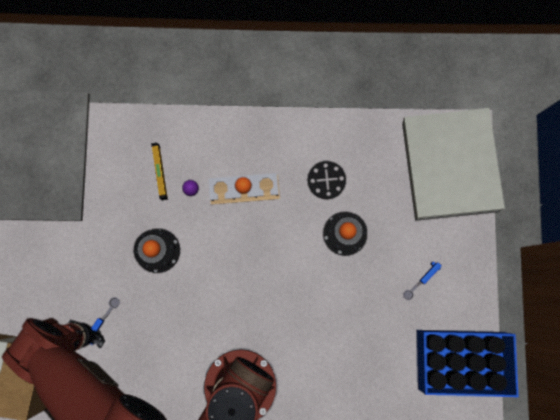

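```bash
python3 -m crank '[[-0.3,-0.24,0,0],[-0.5,-0.4,0,0],[-0.5,-0.4,0,0],[-0.5,-0.4,0,0],[-0.5,-0.4,0,0],[-0.5,-0.4,0,0],[-0.5,-0.4,0,0],[-0.5,-0.4,0,0]]'
python3 -m crank '[[-0.5,-0.4,0,0],[-0.4,-0.3,0,0],[0,0,0.3,0],[0,0,0.4,0],[0,0,0.4,0],[0,0,0.3,0],[0,0,0.15,0],[0,0,0.05,0]]'
python3 - <<'E'
from h import *
st=arm.get_state();print(st['position'],yaw_of(st)[0],st['contact_force'],st['time'])
_,im=snap('scene','s13');marks('scene',['scoop_grip','scoop_pocket'])
E
```

```text
time: 30.18
position: [0.2932, 0.1943, 0.0785]
tool_rot: [0.83, 3.029, 0.0]
contact_force: [0.9, -0.4, -1.3]
gripper_width: 0.0185
time: 31.18
position: [0.3175, 0.132, -0.0178]
tool_rot: [-0.829, -3.03, 0.0]
contact_force: [-0.1, -0.3, -1.9]
gripper_width: 0.0187
[ 0.31753057  0.13199034 -0.01782636] 149.39197550889426 [-0.07846486 -0.31725163 -1.8985703 ] 31.175
scene scoop_grip [(0.72, [0.3215, 0.1281, 0.0449]), (0.58, [0.4014, -0.6519, 0.0381]), (0.22, [0.6888, 0.0026, 0.0785])]
scene scoop_pocket [(0.84, [0.323, -0.5794, 0.0394]), (0.79, [0.4111, 0.0777, 0.047]), (0.28, [0.7221, -0.2939, 0.0062])]
```

View pics/s13.png

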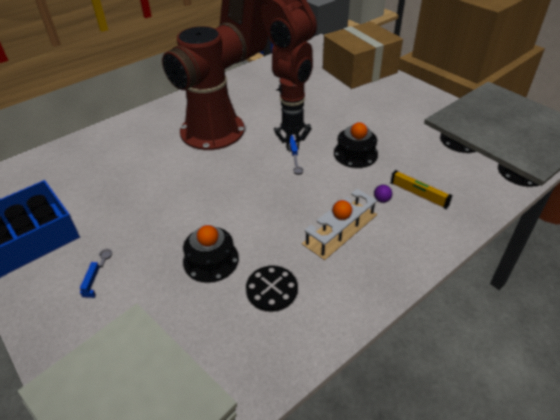

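```bash
python3 -m crank '[[0,0,0.06,0],[0,0,0.04,0],[0,0,0,0]]'; python3 -m crank '[[0,0,0.02,0],[0,0,0.01,0],[0,0,0,0]]'
```

```text
time: 31.7
position: [0.3173, 0.1323, -0.0238]
tool_rot: [-0.828, -3.03, 0.0]
contact_force: [0.0, -1.1, -1.2]
gripper_width: 0.0185
time: 32.08
position: [0.3174, 0.1323, -0.0255]
tool_rot: [-0.828, -3.03, 0.0]
contact_force: [0.2, 0.0, -0.4]
gripper_width: 0.0185
```

```bash
python3 -m crank '[[0,0,0.01,0],[0,0,0,0]]'; python3 -m crank '[[0,0,0,0],[0,0,0,0],[0,0,0,0],[0,0,0,0],[0,0,0,0],[0,0,0,0]]' -1 20;  python3 - <<'E'
from h import *
st=arm.get_state();print(st['position'],st['contact_force'],st['gripper_width'])
snap('wrist','w14')
E
```

```text
time: 32.33
position: [0.3175, 0.1323, -0.0261]
tool_rot: [0.828, 3.03, 0.0]
contact_force: [0.6, -0.2, -1.4]
gripper_width: 0.0187
time: 33.08
position: [0.3175, 0.1323, -0.0261]
tool_rot: [0.828, 3.03, 0.0]
contact_force: [-0.8, -0.2, -0.8]
gripper_width: 0.0853
[ 0.31747083  0.13228805 -0.02608426] [-0.78026126 -0.20675417 -0.80957934] 0.08526168689706186
```

View pics/w14.png

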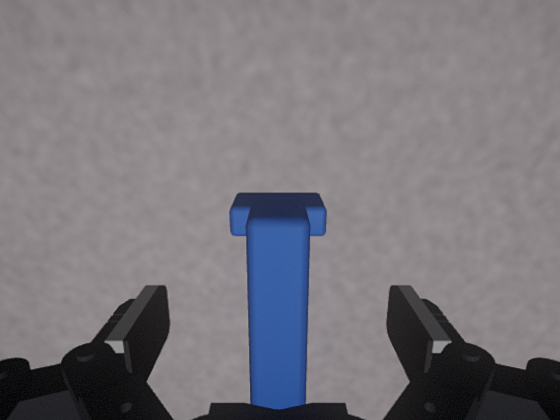

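The jaws are open, at about columns 150 and 400, and clear of the handle at column 278. Retreating straight up.

```bash
python3 -m crank '[[0,0,-0.2,0],[0,0,-0.5,0],[0,0,-0.5,0],[0,0,-0.5,0],[0,0,-0.5,0],[0,0,-0.5,0],[0,0,0,0],[0,0,0,0]]'
python3 - <<'E'
from h import *
st=arm.get_state();print(st['position'],st['contact_force'],st['time'])
st,im=snap('wrist','w15');im['st']=st; scoopfit(im)
marks('wrist',['scoop_grip','scoop_pocket'])
_,im=snap('scene','s15');balls(im);marks('scene',['scoop_grip','scoop_pocket','shims','level','seat_left','seat_right'])
_,im=snap('top');balls(im)
E
```

```text
time: 34.12
position: [0.3171, 0.1322, 0.1354]
tool_rot: [-0.828, -3.03, 0.0]
contact_force: [-0.3, 0.2, 0.4]
gripper_width: 0.0852
[0.31711047 0.13221323 0.13538739] [-0.30516515  0.20686627  0.41809599] 34.125
rect mm 318.5671691894531 130.46974182128906 19.49367904663086 88.49504852294922 59.89762878417969 ztop 0.0486047898957338 2853
pca -30.55001585257839 [0.31655574 0.13163701]
wrist scoop_grip [(0.86, [0.3175, 0.1318, 0.037])]
wrist scoop_pocket [(0.93, [0.4115, 0.0772, 0.0381])]
ball [354, 123, 12, 9, 86] [0.4616 0.3028 0.1036] rms 0.0028
ball [336, 201, 15, 12, 142] [0.6843 0.0017 0.0827] rms 0.0021
ball [199, 226, 16, 14, 173] [ 0.53   -0.358   0.1025] rms 0.0023
scene scoop_grip [(0.78, [0.398, -0.6543, 0.0372]), (0.63, [0.6865, 0.0055, 0.0831]), (0.56, [0.3193, 0.1292, 0.0353])]
scene scoop_pocket [(0.82, [0.4075, 0.0779, 0.0396]), (0.61, [0.3265, -0.5778, 0.039])]
scene shims [(0.67, [0.7219, -0.2948, -0.0])]
scene level [(0.94, [0.7408, 0.3071, 0.0005])]
scene seat_left [(0.73, [0.4636, 0.3013, 0.0971]), (0.23, [0.5318, -0.3592, 0.1017])]
scene seat_right [(0.95, [0.5323, -0.3595, 0.1038])]
ball [236, 178, 14, 13, 142] [0.6865 0.0032 0.0823] rms 0.0035
ball [342, 223, 14, 14, 149] [ 0.5317 -0.3578  0.1029] rms 0.0038
ball [143, 240, 14, 14, 151] [0.465  0.3034 0.1016] rms 0.0033
```

View pics/w15.png

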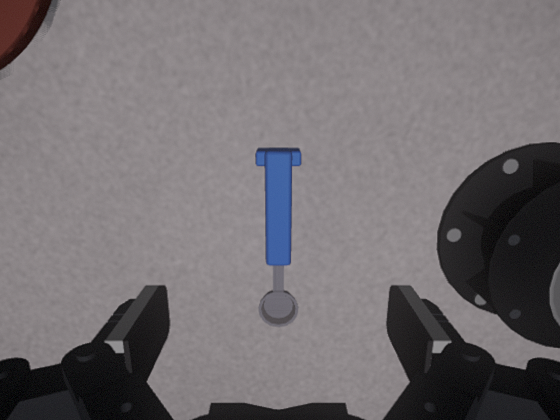

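View pics/s15.png

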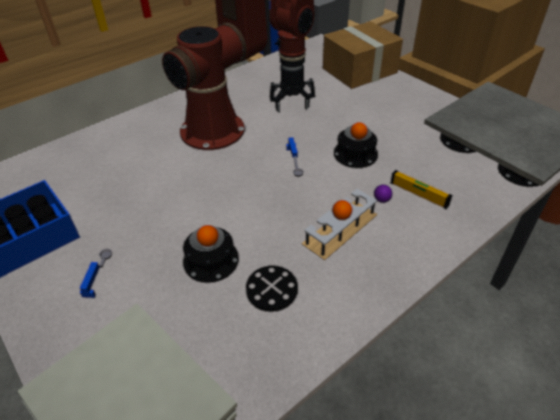

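The scoop lies flat, pocket up, with the pocket at wrist (278,307). There is a ball in each cup at scene (207,235) and (359,130), and the middle ball is in the rack at (342,209). The bystanders haven't moved. Handing in.

```bash
python3 -c "
from bench import job
print(job.hand_in())"
```

```text
the job is handed in; nothing more can be done
None
```

I handed the job in at about 34 s of the 72 s. Both pedestal cups hold an orange ball, the middle ball is still in the rack, and the scoop lies released on the bench. No verdict was reported.

**What I did:** I used the blue scoop nearest the base. The right-hand rack ball went to the right cup and the left-hand one to the left cup. The moves can only turn the tool about its own axis, so I could not tip the scoop 45 degrees. I carried each ball level, ran forward over the cup and reversed sharply, so the ball came off over the front lip and dropped in.

**Last checks, before handing in:**

| Item | Result |
|---|---|
| Ball in left cup | about (0.463, 0.303, 0.103), within about 7 mm of the detected seat points in each camera |
| Ball in right cup | about (0.531, -0.358, 0.103), within about 3 mm of its seat |
| Middle ball | in the rack, within 2 mm of where it started |
| Scoop | flat, pocket up, handle centre about 36 mm high; arm clear above it with the jaws open |
| Shims | within camera error (about 7 mm) of their starting reading |
| Spirit level | within camera error (about 4 mm) of its starting reading |

**What failed or disagreed:**
- **First grasp:** it closed on nothing. The real finger ends sit about 41 mm behind the reported TCP, measured with two cameras; I corrected for that and the second grasp held.
- **Camera differences:** the scene and top cameras differ by 2–3 mm, mostly in x.

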